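# Change over the drying stands on a goldsmith's bench

## Robot

A 6-joint arm with a two-finger parallel gripper is mounted at the origin on the work surface. World frame = base frame: x ahead of the robot, y to its left, z up, the work surface at z = 0. Lengths are in m, angles in rad, forces in N, time in s.
With the tool pointing down it reaches from about 0.4 to 0.925 m from the base axis. Payload 3.4 kg.
Tool frame: the origin (TCP) lies at the very end of the fingers, on their centre line; the grasp point (between the pads) lies ctrl.pinch_z behind it (ctrl.pinch_z is the distance from the TCP to the grasp point, in m); z points along the fingers, y is the line along which they close (so a half turn about z gives the same grasp; the last joint's range is limited). The gripper opens to 85 mm and grips with 20 to 120 N. Pads are 22 mm wide; open, the fingers measure 114 mm over their backs; the gripper's body (76 mm by 85 mm) begins 54 mm behind the grasp point. The pads swing forward as they close: fully open they stand 13 mm farther back than shut.
Start: joints at [-1.278, 0.307, 1.506, -0, 1.328, -0.073], TCP at [0.206, -0.537, 0.231] pointing down, gripper open.
Joint ranges: [-3.12, 3.12], [-1.05, 2.28], [0.14, 2.33], [-1.42, 4.57], [0.1, 2.73], [-2.68, 2.68]. Speed limits (rad/s): [2.57, 2.57, 3.14, 3.14, 3.14, 3.14].

## Interface

Orientations are given as a 3x3 rotation matrix whose columns are the frame's x, y, z axes.
In Python, from workcell import sensors, vision, ctrl gives the robot as it stands. The module is installed in compiled form; this text tells all that it offers.
- The arm moves only by the tool send_rows, never from a script. Its argument "motion" is a list of rows, each a list of 3 entries, a list of its own where there are three numbers: the shift along the tool's x, y, z in units of 250 mm (1.0 is 250 mm), then the turn, a rotation vector about the tool's x, y, z in units of 45 degrees (1.0 is 45 degrees), then the opening, from -1 (shut) to 1 (fully open). In form: [[[dx, dy, dz], [wx, wy, wz], fingers], ...]. A call has 1 to 5 rows; each row is the pose to reach, as a shift and turn from the pose commanded when the call began, along the tool's axes at that moment; what a row does not reach only later rows make up. A row lasts 1/8 s, in which the tool goes at most 62.5 mm and 10.7 degrees, less where a joint would pass 70% of its speed; a pose out of reach is approached as far as the arm can. A call with a number of a shift or a turn outside -1 to 1 is refused whole. A call with a gripper value outside its range is refused whole. The fingers move at their own pace and stop on an object; the grip force is fixed at half the most. Time passes only in rows, so rows that repeat a pose let the fingers close. It gives the time, the measured TCP pose, the force, the opening and the grip force at its end, in the units of the state.
- sensors.sense(): the state, without advancing time (a new reading comes with each control period).
- vision.grab_frame(name): name is "scene" or "top" or "wrist"; returns (picture, depth): 420x560x3 uint8, red, green, blue; 420x560 float32, m along the optical axis (not along the pixel's ray), 0 where there is no reading.
- vision.camera_model(name): a dict with "fx", "fy", "cx", "cy" (pixels), "R" (3x3) and "t" (3): a world point X has camera coordinates R X + t. Camera axes: x right, y down, z forward; pixel columns grow to the right and rows downward; lengths in m; the calibration is good to about 2 mm. The wrist camera is an equidistant fisheye: a pixel r from the principal point sees the ray r / f radians off the axis. A picture is of the moment at which its call begins: read the wrist's pose just before it. camera_model takes no time and is no camera call; for the wrist camera it gives the pose at the moment of the call.
- ctrl.job_done(): hands the job in; it is judged then, once.
The state is a dict: "time": time; "joints": joint angles; "qd": joint speeds; "effort": joint torques, N m; "eef_pos": TCP position; "eef_rot": TCP orientation; "force": force on the tool from outside, world axes, zero at the start; "ft_torque": the same for the moment, N m; "grip_width": finger opening in m; "grip_force": force on a finger pad.
Only numpy, scipy, OpenCV 4.12 (cv2) and the standard library are available. Lean on these libraries where they do the work, as an engineer would, in place of code of your own. Each camera call takes 0.05 s, during which the arm holds its last target. There are 200 camera calls.

## Task

The copper plate on the drying rest is finished: first lift it off and lay it flat in the cork-lined tray. Then load all the rinsed pieces lying on the bench: lay each silver plate lengthwise on a sloping arm of its own, centred and straight, with its lower end down at the lip, and hang each brass cuff over the rail between the posts, open ends down. Once everything is loaded, push the red switch lever right over to start the blower; leave the other things on the bench where they are.

Things in the scene. Friction and masses are not known exactly. Their poses are not given: they have to be found in the camera images.
- plate1: rinsed silver-coloured flat metal plate, 96 mm long (its x) x 52 mm wide (its y) x 10 mm thick, 0.3 kg, lying flat on the bench. Origin: centre of its underside; z out of its face. May be absent.
- plate2: rinsed silver-coloured flat metal plate, 96 mm long (its x) x 52 mm wide (its y) x 10 mm thick, 0.3 kg, lying flat on the bench. Origin: centre of its underside; z out of its face. May be absent.
- plate3: rinsed silver-coloured flat metal plate, 96 mm long (its x) x 52 mm wide (its y) x 10 mm thick, 0.3 kg, lying flat on the bench. Origin: centre of its underside; z out of its face. May be absent.
- cuff1: brass cuff bracelet standing on its open ends like an upturned U: 60 mm over its flat upright legs (along its x; grip from above, a finger outside each leg), band 46 mm wide along y, 50 mm tall, wall 4 mm; legs straight to 20 mm, then a half-round arch, 46 mm high inside. Origin: between the leg ends, z up. 0.13 kg. Hangs with y along the rail, maybe askew. May be absent.
- cuff2: brass cuff bracelet standing on its open ends like an upturned U: 60 mm over its flat upright legs (along its x; grip from above, a finger outside each leg), band 46 mm wide along y, 50 mm tall, wall 4 mm; legs straight to 20 mm, then a half-round arch, 46 mm high inside. Origin: between the leg ends, z up. 0.13 kg. Hangs with y along the rail, maybe askew. May be absent.
- dry_plate: the finished copper plate, 96 mm long (x) x 52 mm wide (y) x 10 mm thick, 0.3 kg, at the start on the middle sloping arm. Origin: centre of its underside; z out of its face.
- arm0: one of three narrow blue arms of the drying rest, 26 mm wide, 100 long, rising 30 degrees along x, 90 mm apart. Origin: where the centre of a plate's underside belongs, on the sloped surface 85 mm above the bench; x uphill, y across, z square out of the slope. The 10 mm high lip's inner face is at x = -50 mm: a plate touching it has its centre at x = -2 mm.
- arm1: one of three narrow blue arms of the drying rest, 26 mm wide, 100 long, rising 30 degrees along x, 90 mm apart. Origin: where the centre of a plate's underside belongs, on the sloped surface 85 mm above the bench; x uphill, y across, z square out of the slope. The 10 mm high lip's inner face is at x = -50 mm: a plate touching it has its centre at x = -2 mm.
- arm2: one of three narrow blue arms of the drying rest, 26 mm wide, 100 long, rising 30 degrees along x, 90 mm apart. Origin: where the centre of a plate's underside belongs, on the sloped surface 85 mm above the bench; x uphill, y across, z square out of the slope. The 10 mm high lip's inner face is at x = -50 mm: a plate touching it has its centre at x = -2 mm.
- rest: the drying rest: wooden base 110 x 270 x 12 mm carrying the three blue arms side by side along its y. Origin: centre of the base's underside; it and the rail may be on either side of the bench.
- rail: the cuff rail: wooden base 100 x 270 x 12 mm with a round steel bar, 16 mm thick, along its y between two posts 240 mm apart with ball ends 24 mm across. Origin: centre of the base's underside.
- rail_top (a point): the middle of the top line of the rail's bar, 130 mm above the bench; axes as the rail's.
- tray: fixed wooden tray, 130 (x) x 170 (y) x 22 mm tall, walls 5 mm, cork floor 7 mm above the bench. Origin: centre of its underside.
- switch (a joint): red-tipped lever of the blower's switch: rad, 0 to 0.12 at the start (off), 1.0 right over (on); stays where it is left; about 1 to 2 N at the ball. Pivot 22 mm above the bench over the box's centre, ball end 26 mm across, 80 mm from the pivot; leans 0.5 rad from upright to the box's -x at 0 and to its +x at 1.0.
- switch_tip (a point): the tip of the switch lever.
- switch_base: grey box of the switch, 70 x 50 x 25 mm, fixed to the bench. Origin: centre of its underside; the lever swings in its x-z plane.
- spray_can: bystander, to be left alone: blue spray can, 60 mm across, 170 mm tall; origin under its centre
- polish_jar: bystander, to be left alone: amber jar with a black cap, 68 mm across, 70 mm tall; origin under its centre
- hammer: bystander, to be left alone: hammer lying flat, 240 mm long; origin under its centre
- brush: bystander, to be left alone: brush lying flat, 160 mm long; origin under its centre
- punch_set: bystander, to be left alone: green block with steel punches, 100 x 60 x 60 mm; origin under its centre
- pin_bowl: bystander, to be left alone: small white bowl, 90 mm across, 35 mm tall; origin under its centre
There are look-alikes about, which are no part of the job. Leave any blue, purple or turquoise look-alike of the cuff1 alone.

How it is judged:
By the outcome, as a careful person would: the job done as asked, in the order asked, and still so for the second after the job is handed in, with the robot touching nothing.
Of plate1, plate2, plate3, cuff1, cuff2 only 4 to 5 are there at a start; the rules pass over those that are not, and their reading is None.
At some moment in a run one of cuff1, cuff2 may be knocked a few centimetres aside while the robot is not near it.
It also fails if it takes over 208 s, if anything falls off the work surface, if the arm or the gripper's body presses on something with over 40 N, if the wrist force passes 120 N, or if a joint passes its speed limit or range.

## Working session

There is one attempt and no reset: what is moved stays moved. The work goes in short steps, Python scripts to look and compute and a tool call to move; the robot and the scene stay as the last step left them, time stands still between calls to the robot, and variables do not carry over. Pictures are saved under pics/ and viewed, at most 14 in all, crops included, and the job is handed in when it is done.

Besides the shell and the picture viewer there is one more tool, called after "Request:" by a JSON object that holds its "fn" and its "kwargs", one argument or row to a line. send_rows: Moves the arm, as the interface text tells. Its arguments: {"type":"object","properties":{"motion":{"type":"array"}},"required":["motion"]}

```bash
mkdir -p pics; ls; python3 - <<'E'
from workcell import sensors, vision, ctrl
import cv2,numpy as np
print(ctrl.pinch_z, sensors.sense())
for n in("scene","top"):
    p,d=vision.grab_frame(n); cv2.imwrite(f"pics/{n}0.png",p[...,::-1]); np.savez(f"{n}0.npz",p=p,d=d)
    print(n,vision.camera_model(n),(d==0).mean())
E
```

```text
pics
0.0187 {'time': 0.0, 'joints': array([-1.27752362e+00,  3.07575658e-01,  1.50769837e+00,  3.26735778e-05,
        1.32840472e+00, -7.35106632e-02]), 'qd': array([-0.00022437, -0.00021472,  0.00082505, -0.00090718, -0.00050044,
       -0.00019188]), 'effort': array([-1.21100547e-03, -4.57559538e+01, -2.51919937e+01, -2.71653444e-04,
        1.33038571e-02, -7.51487619e-06]), 'eef_pos': array([ 0.20597896, -0.53607607,  0.23037011]), 'eef_rot': array([[ 9.33488581e-01,  3.58606667e-01, -5.72696926e-04],
       [ 3.58607076e-01, -9.33486443e-01,  2.00618976e-03],
       [ 1.84828205e-04, -2.07812840e-03, -9.99997824e-01]]), 'force': array([-0.4285011 , -0.02695988, -0.190088  ]), 'ft_torque': array([-0.05336199, -0.01986985,  0.01849096]), 'grip_force': 0.0, 'grip_width': 0.0852721293371037}
scene {'fx': 448.5820299066547, 'fy': 448.5820299066547, 'cx': 281.4337295993013, 'cy': 199.0035244558755, 'R': array([[-0.36875671,  0.92946078, -0.01100666],
       [ 0.78880143,  0.306643  , -0.53269351],
       [-0.4917426 , -0.20511638, -0.84623666]]), 't': array([ 0.17355807, -0.34956375,  1.64252402])} 0.0042474489795918365
top {'fx': 397.6899681914434, 'fy': 397.6899681914434, 'cx': 282.03529339625453, 'cy': 214.0843980714843, 'R': array([[-0.01104106, -0.99989699,  0.00917111],
       [-0.99631583,  0.01022053, -0.08514869],
       [ 0.08504619, -0.01007745, -0.99632605]]), 't': array([0.0086512 , 0.49749434, 1.20657104])} 0.003903061224489796
```

View pics/top0.png

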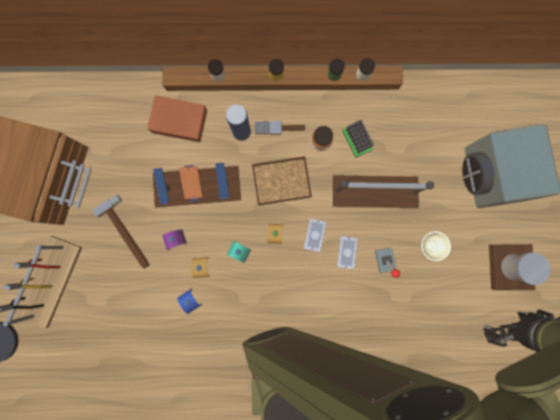

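View pics/scene0.png

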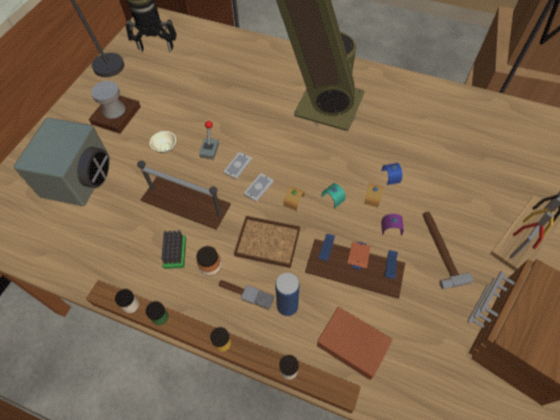

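The two silver plates are at top px (315,235) and (347,252), with no third plate in either view. The brass cuffs are at (275,233) and (199,268). The turquoise (238,252), purple (174,239) and blue (188,301) ones are look-alikes. The copper plate is at (191,182), the rest at (197,186), the tray at (282,180), the rail at (376,190) and the switch at (388,262).

```bash
cat > h.py <<'E'
import numpy as np,cv2
from workcell import sensors,vision,ctrl
def load(n):
    f=np.load(n+'0.npz'); return f['p'],f['d']
def cloud(d,m):
    v,u=np.mgrid[:d.shape[0],:d.shape[1]]
    c=np.stack([(u-m['cx'])/m['fx']*d,(v-m['cy'])/m['fy']*d,d],-1)
    return (c-m['t'])@m['R']
def rect(P):
    r=cv2.minAreaRect((P[:,:2]*1000).astype(np.float32)); (c,(w,h),a)=r
    if w<h: w,h,a=h,w,a+90
    return np.round(c,1),round(w,1),round(h,1),round((a+90)%180-90,1)  # angle of long side, deg
E
python3 - <<'E'
from h import *
for n,B in (("top",dict(p1=(300,215,330,256),p2=(333,232,362,275),cA=(262,220,290,247),cB=(187,255,212,280),cop=(178,163,203,200),b0=(152,165,170,206),b2=(212,160,232,200),rest=(148,160,246,210),tray=(248,152,316,208),rail=(328,170,438,212),sw=(372,244,404,280))),
 ("scene",dict(p1=(243,170,276,202),p2=(222,150,254,182),cA=(280,184,307,212),cB=(362,182,386,208),cop=(344,238,372,272),b0=(380,248,400,280),b2=(318,232,338,264),rest=(302,230,408,298),tray=(232,214,302,268),rail=(132,155,232,226),sw=(196,118,222,160)))):
    p,d=load(n);W=cloud(d,vision.camera_model(n));hsv=cv2.cvtColor(p,cv2.COLOR_RGB2HSV)
    print(n,'cam',-vision.camera_model(n)['R'].T@vision.camera_model(n)['t'])
    for k,(a,b,c,e) in B.items():
        w=W[b:e,a:c].reshape(-1,3);h=hsv[b:e,a:c].reshape(-1,3).astype(int);ok=np.isfinite(w).all(1)&(d[b:e,a:c].ravel()>0)
        H,S,V=h.T;z=w[:,2]
        m={'p':(S<70)&(V>110)&(z<.03)&(z>.003),'c':(H>15)&(H<35)&(S>110)&(z>.006),'b':(H>100)&(H<125)&(S>90),'r':(z>.006),'t':z>.014,'s':z>.006}[k[0]]
        if k=='cop': m=(H<16)&(S>120)&(z>.05)
        if k=='rest': m=(z>.006)&(z<.02)
        w=w[m&ok]
        print(k,len(w),rect(w),'z',np.round(np.percentile(w[:,2],[5,50,95]),4),'med',np.round(np.median(w,0),3))
        if k=='rail':
            print('  base',rect(w[w[:,2]<.02]));q=w[w[:,2]>.1];print('  bar',rect(q),'zmax',q[:,2].max(),np.median(q,0))
        if k=='sw':
            r=((H<8)|(H>172))&(S>150)&ok;q=W[b:e,a:c].reshape(-1,3)[r];print('  ball',q.mean(0),len(q),'box',rect(w[(w[:,2]<.03)&(w[:,2]>.018)]))
    # upsampled crops
t=load('top')[0][...,::-1]
cv2.imwrite('pics/crop1.png',cv2.resize(t[150:320,140:410],None,fx=2.9,fy=2.9,interpolation=cv2.INTER_CUBIC))
E
```

```text
top cam [0.39314274 0.01572482 1.24441981]
p1 528 (array([433.5, -97.6]), 98.0, 56.3, -13.9) z [0.0057 0.0101 0.0145] med [ 0.432 -0.098  0.01 ]
p2 534 (array([ 378.7, -197.9]), 98.9, 55.5, -5.5) z [0.0059 0.01   0.0143] med [ 0.378 -0.197  0.01 ]
cA 260 (array([438.2,  25.4]), 58.5, 45.3, -4.5) z [0.0306 0.0447 0.0511] med [0.435 0.025 0.045]
cB 256 (array([338.6, 253.2]), 58.8, 46.4, 5.0) z [0.0304 0.0443 0.0516] med [0.339 0.253 0.044]
cop 560 (array([585.4, 269.3]), 86.4, 52.8, 4.6) z [0.0734 0.0954 0.1155] med [0.587 0.269 0.095]
b0 246 (array([578.5, 358.6]), 91.8, 23.4, 5.2) z [0.0612 0.0836 0.1057] med [0.579 0.359 0.084]
b2 242 (array([592. , 180.1]), 92.0, 22.5, 3.9) z [0.0608 0.0835 0.1079] med [0.594 0.18  0.084]
rest 1849 (array([600.9, 272.8]), 280.3, 152.1, -87.9) z [0.0075 0.0115 0.0157] med [0.583 0.243 0.011]
tray 346 (array([603.,   3.]), 170.3, 130.6, -81.8) z [0.0162 0.0215 0.0254] med [0.609 0.001 0.022]
rail 2808 (array([ 568.7, -313.4]), 317.6, 124.1, -87.8) z [0.008  0.0126 0.1324] med [ 0.562 -0.291  0.013]
  base (array([ 568.7, -313.4]), 317.6, 124.1, -87.
[... 1041 characters left out ...]
598 0.184 0.086]
rest 2771 (array([576.3, 273.5]), 308.1, 210.8, -67.7) z [0.008  0.0126 0.0166] med [0.606 0.28  0.013]
tray 464 (array([606.7,   8.2]), 170.8, 135.1, -81.7) z [0.0152 0.0215 0.026 ] med [0.616 0.009 0.021]
rail 3019 (array([ 534. , -325.4]), 335.4, 271.0, -69.6) z [0.0079 0.0128 0.1317] med [ 0.574 -0.283  0.013]
  base (array([ 534. , -325.4]), 335.4, 271.0, -69.6)
  bar (array([ 572.6, -285.4]), 261.5, 23.5, 89.0) zmax 0.15752566010512117 [ 0.57483372 -0.28260443  0.12887431]
sw 394 (array([ 309.7, -329.9]), 186.9, 70.7, 26.6) z [0.0093 0.0265 0.1016] med [ 0.355 -0.308  0.027]
  ball [ 0.31985982 -0.31645538  0.09631444] 41 box (array([ 359.2, -308.5]), 73.2, 51.1, 11.2)
```

View pics/crop1.png

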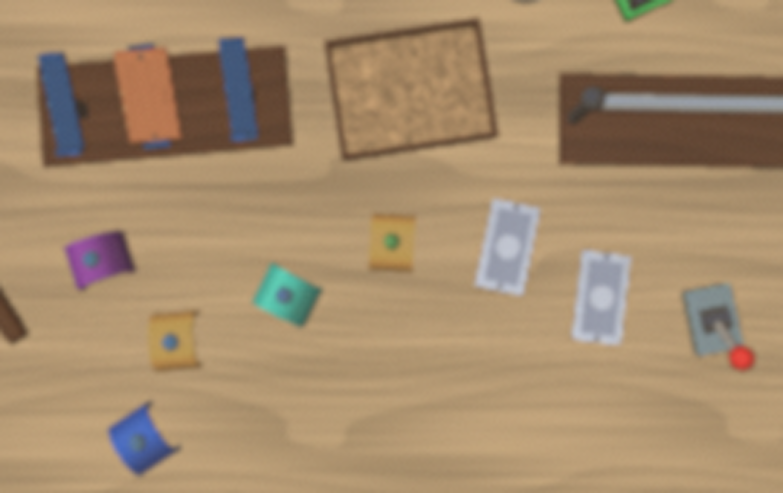

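The crop confirms it: the gold cuffs are at crop (392,242) and (172,341). The silver plates with etched faces are at (507,247) and (602,298), and the copper plate is on the middle blue arm at (148,95).

```bash
cat >> h.py <<'E'
from scipy.spatial.transform import Rotation as Ro
def tool(yaw_x,up=0.):
    """R with tool x horizontal heading yaw_x (deg), tool z down; then tilted so tool x rises by 'up' deg"""
    a=np.radians(yaw_x);c,s=np.cos(a),np.sin(a)
    X=np.array([c,s,0]);Z=np.array([0,0,-1.]);Y=np.cross(Z,X)
    t=np.radians(up);X2=np.cos(t)*X-np.sin(t)*Z;Z2=np.cos(t)*Z+np.sin(t)*X
    return np.stack([X2,Y,Z2],1)
def rows(*tg,pose=None):
    """targets (pos,R): rows relative to present pose"""
    s=sensors.sense(); p,R=(s['eef_pos'],s['eef_rot']) if pose is None else pose
    for q,Q in tg:
        sh=R.T@(np.array(q)-p)/.25; w=np.degrees(Ro.from_matrix(R.T@Q).as_rotvec())/45
        print('t%.1f'%s['time'],[np.round(sh,3).tolist(),np.round(w,3).tolist()],'mm',round(250*np.linalg.norm(sh)),'deg',round(45*np.linalg.norm(w)))
E
python3 - <<'E'
from h import *
p,d=load('top');m=vision.camera_model('top');W=cloud(d,m);hsv=cv2.cvtColor(p,cv2.COLOR_RGB2HSV).astype(int)
for n,(a,b,c,e) in dict(cop=(178,163,203,200),b0=(152,165,170,206),b2=(212,160,232,200)).items():
    w=W[b:e,a:c].reshape(-1,3);H,S,V=hsv[b:e,a:c].reshape(-1,3).T
    k=((H<16)&(S>120) if n=='cop' else (H>100)&(H<125)&(S>90))&(w[:,2]>.05); w=w[k]
    A=np.c_[w[:,:2]-w[:,:2].mean(0),np.ones(len(w))];print(n,np.linalg.lstsq(A,w[:,2],rcond=None)[0],w.mean(0))
mw=vision.camera_model('wrist');s=sensors.sense();print(mw['fx'],mw['cx'],mw['cy'])
c=-mw['R'].T@mw['t'];print('cam in tool',s['eef_rot'].T@(c-s['eef_pos']),'axis',s['eef_rot'].T@mw['R'].T)
rows(((.45,-.40,.32),tool(10)),((.45,-.15,.36),tool(10)),pose=None)
E
```

```text
cop [-0.20357933 -2.5183638   0.10115498] [0.58536753 0.26711571 0.10115498]
b0 [ 0.68272436 -3.46091845  0.08798599] [0.57854971 0.357864   0.08798599]
b2 [ 0.54899886 -5.62338054  0.08813252] [0.5925247  0.17982927 0.08813252]
325.19226210127806 275.96180450131425 206.53941397283495
cam in tool [ 8.21268479e-02 -2.24998585e-05 -1.42977854e-01] axis [[ 3.83544100e-04 -9.47323398e-01 -3.20278368e-01]
 [ 9.99999642e-01  6.04790626e-04 -5.91324194e-04]
 [ 7.53876599e-04 -3.20278027e-01  9.47323291e-01]]
t0.1 [[1.106, -0.159, -0.358], [-0.002, 0.0, 0.245]] mm 293 deg 11
t0.1 [[1.465, -1.093, -0.516], [-0.002, 0.0, 0.245]] mm 475 deg 11
```

Request:
{"fn": "send_rows", "kwargs": {
  "motion": [
    [[0.2, -0.16, -0.07], [0, 0, 0], 0.5],
    [[0.4, -0.32, -0.14], [0, 0, 0], 0.5],
    [[0.6, -0.48, -0.21], [0, 0, 0], 0.5],
    [[0.8, -0.64, -0.28], [0, 0, 0], 0.5],
    [[0.95, -0.76, -0.34], [0, 0, 0], 0.5]
  ]
}}

```text
time: 0.72
eef_pos: [0.3585, -0.275, 0.3155]
eef_rot: [[0.934, 0.358, -0.0], [0.358, -0.934, 0.001], [-0.0, -0.001, -1.0]]
force: [1.2, -0.4, -0.5]
grip_width: 0.0642
grip_force: 0.0
```

Request:
{"fn": "send_rows", "kwargs": {
  "motion": [
    [[0.16, -0.19, 0], [0, 0, 0], 0.5],
    [[0.32, -0.38, 0], [0, 0, 0], 0.5],
    [[0.48, -0.57, 0], [0, 0, 0], 0.5],
    [[0.64, -0.76, 0], [0, 0, 0], 0.5],
    [[0.8, -0.95, 0], [0, 0, 0], 0.5]
  ]
}}

```text
time: 1.35
eef_pos: [0.4597, 0.0184, 0.3152]
eef_rot: [[0.933, 0.359, 0.0], [0.359, -0.933, -0.0], [-0.0, 0.0, -1.0]]
force: [1.3, -0.2, 1.2]
grip_width: 0.0637
grip_force: 0.0
```

```bash
python3 - <<'E'
from h import *
s=sensors.sense();print(s['eef_pos'],s['joints'],s['grip_width'])
R=tool(4.5,30);o=np.array([.587,.271,.085])
rows((o-R[:,2]*.17,R),(o-R[:,2]*.1,R))
E
```

```text
[0.4597416  0.01843562 0.31518804] [-5.15317771e-02  8.43527771e-02  1.58586939e+00 -2.92496010e-04
  1.47134581e+00  1.15240409e+00] 0.06371916677955784
t1.4 [[0.512, -0.857, 0.332], [-0.096, 0.662, 0.359]] mm 263 deg 34
t1.4 [[0.646, -0.817, 0.574], [-0.096, 0.662, 0.359]] mm 297 deg 34
```

Request:
{"fn": "send_rows", "kwargs": {
  "motion": [
    [[0.13, -0.21, 0.08], [-0.02, 0.16, 0.09], 0.5],
    [[0.26, -0.43, 0.16], [-0.05, 0.33, 0.18], 0.5],
    [[0.39, -0.64, 0.25], [-0.07, 0.5, 0.27], 0.5],
    [[0.512, -0.857, 0.332], [-0.096, 0.662, 0.359], 0.5],
    [[0.512, -0.857, 0.332], [-0.096, 0.662, 0.359], 0.5]
  ]
}}

```text
time: 1.98
eef_pos: [0.5006, 0.2636, 0.231]
eef_rot: [[0.863, 0.079, 0.498], [0.069, -0.997, 0.04], [0.5, 0.0, -0.866]]
force: [1.0, -0.1, 0.2]
grip_width: 0.0638
grip_force: 0.0
```

```bash
cat >> h.py <<'E'
def wshot(name):
    m=vision.camera_model('wrist');p,d=vision.grab_frame('wrist')
    cv2.imwrite(f'pics/{name}.png',p[...,::-1]);np.savez(name+'.npz',p=p,d=d,**m);return p,d,m
def wrays(m):
    v,u=np.mgrid[:420,:560].astype(float);x=u-m['cx'];y=v-m['cy'];r=np.hypot(x,y)+1e-9;th=r/m['fx']
    return np.stack([np.sin(th)*x/r,np.sin(th)*y/r,np.cos(th)],-1)
def wcloud(d,m):
    c=wrays(m); c=c/c[...,2:]*d[...,None]; return (c-m['t'])@m['R']
def onplane(m,n,c,mask):
    """rays of mask px onto plane n.(X-c)=0"""
    D=wrays(m)[mask]@m['R'];C=-m['R'].T@m['t']; k=((c-C)@n)/(D@n); return C+k[:,None]*D
E
python3 - <<'E'
from h import *
s=sensors.sense();print(s['eef_pos'],np.round(s['eef_rot'],3).tolist(),s['grip_width'])
p,d,m=wshot('w1')
E
```

```text
[0.50063349 0.26360644 0.23101232] [[0.863, 0.079, 0.498], [0.069, -0.997, 0.04], [0.5, 0.0, -0.866]] 0.06383924464297841
```

View pics/w1.png

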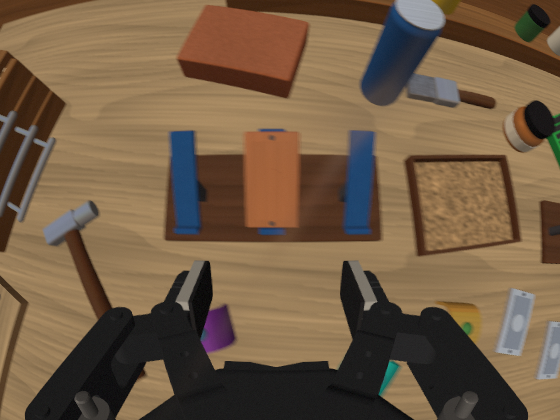

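The wrist view shows the copper plate at (271,180) on the middle arm, the blue arms at (186,182) and (360,182) with lips at the bottom, and the tray at (463,205).

```bash
cat > arm.py <<'E'
from h import *
def tri(mask,m,n,c,ux,uy):
    k=np.zeros(mask.shape,np.uint8);k[mask]=255
    nn,l,st,_=cv2.connectedComponentsWithStats(k);i=1+np.argmax(st[1:,4]);X=onplane(m,n,c,l==i)
    q=np.c_[(X-c)@ux,(X-c)@uy]*1000
    r=cv2.minAreaRect(q.astype(np.float32));(cc,(w,h),a)=r
    if w<h:w,h,a=h,w,a+90
    return c+ux*cc[0]/1000+uy*cc[1]/1000,round(w,1),round(h,1),round((a+90)%180-90,2)
E
python3 - <<'E'
from arm import *
f=np.load('w1.npz');p,d=f['p'],f['d'];m={k:f[k] for k in('fx','cx','cy','R','t')}
hsv=cv2.cvtColor(p,cv2.COLOR_RGB2HSV).astype(int);H,S,V=np.moveaxis(hsv,-1,0);W=wcloud(d,m)
v,u=np.mgrid[:420,:560]
cop=(H<16)&(S>110)&(u>235)&(u<310)&(v>125)&(v<235)&(V>110)
blue=(H>100)&(H<125)&(S>90)
# depth plane fits, robust
def fit(w):
    for _ in range(5):
        c=w.mean(0);n=np.linalg.svd(w-c,full_matrices=False)[2][2];n*=np.sign(n[2]);e=(w-c)@n;w=w[abs(e)<max(.002,1.5*e.std())]
    return c,n
h=4.2
for name,mk,t in(('cop',cop,.01),('bL',blue&(u>160)&(u<210)&(v>125)&(v<230),0),('bR',blue&(u>340)&(u<380)&(v>125)&(v<230),0)):
    c,n=fit(W[mk&(d>0)]);print(name,'fit',c,n,'tilt',np.degrees(np.arccos(n[2])),'head',np.degrees(np.arctan2(-n[1],-n[0])))
    R=tool(h,30);nn=-R[:,2]
    X=tri(mk,m,nn,c,R[:,0],-R[:,1]);print('   rect',X, 'underside origin',X[0]-nn*t)
# tray: rim at z=.022
tr=(W[...,2]>.016)&(W[...,2]<.028)&(u>395)&(u<530)&(v>145)&(v<265)
print('tray',rect(W[tr]))
for nme,a in(('brass',(H>15)&(H<35)&(S>150)&(u>430)&(u<485)&(v>298)&(v<340)),):
    print(nme,rect(W[a&(W[...,2]>.006)]))
E
```

```text
cop fit [0.59021789 0.27677154 0.08498951] [-0.15870949  0.91106831  0.38048105] tilt 67.63651652976864 head -80.11815055223543
   rect (array([0.58878727, 0.27137457, 0.08393756]), 99.5, 65.7, 0.17) underside origin [0.59377384 0.27174076 0.0752773 ]
bL fit [0.58183604 0.36488636 0.08023457] [-0.31176756  0.8476891   0.42921344] tilt 64.58234638351179 head -69.80722128266066
   rect (array([0.58149127, 0.36448357, 0.08001902]), 106.5, 28.8, -2.28) underside origin [0.58149127 0.36448357 0.08001902]
bR fit [0.59543774 0.18559855 0.07981464] [-0.03809879 -0.99917185  0.01428654] tilt 89.18141378100715 head 87.81634856825232
   rect (array([0.59517459, 0.18645771, 0.07969944]), 104.8, 29.2, 2.65) underside origin [0.59517459 0.18645771 0.07969944]
tray (array([615.9, -20.4]), 230.4, 145.9, -81.1)
brass (array([462.2, 137.5]), 259.9, 43.1, 82.5)
```

```bash
python3 - <<'E'
from arm import *
f=np.load('w1.npz');p,d=f['p'],f['d'];m={k:f[k] for k in('fx','cx','cy','R','t')}
hsv=cv2.cvtColor(p,cv2.COLOR_RGB2HSV).astype(int);H,S,V=np.moveaxis(hsv,-1,0)
for q in((270,180),(310,180),(290,220),(252,140),(186,160),(196,180),(360,160),(370,215)):print(q,hsv[q[1],q[0]])
v,u=np.mgrid[:420,:560]
C=-m['R'].T@m['t'];print('cam',C)
box=(u>235)&(u<310)&(v>125)&(v<235)
cop=box&(H<16)&(S>110)&(V>150)
blue=(H>100)&(H<125)&(S>90)
R=tool(4.2,30);nn=-R[:,2];o=np.array([.588,.272,.085])
for dz in(0,.005):
  X=tri(cop,m,nn,o+nn*.01+[0,0,dz],R[:,0],-R[:,1]);print('cop',dz,X,X[0]-nn*.01)
for n,a,b in(('L',160,210),('R',340,380)):
  for thr in (0,110,130):
    X=tri(blue&(u>a)&(u<b)&(v>125)&(v<226)&(V>thr),m,nn,o,R[:,0],-R[:,1]);print(n,thr,X)
W=wcloud(d,m); print('depth at copper',W[180,270],W[150,270],W[210,270],'bench',W[260,270],W[300,300])
E
```

```text
(270, 180) [ 11 162 164]
(310, 180) [ 11 153  85]
(290, 220) [ 11 160 155]
(252, 140) [ 11 157 162]
(186, 160) [106 181 107]
(196, 180) [108 150  75]
(360, 160) [106 176 110]
(370, 215) [173  62  74]
cam [0.50040756 0.26350497 0.3961523 ]
cop 0 (array([0.58572014, 0.27498744, 0.09536058]), 95.1, 55.5, 0.17) [0.59070671 0.27535363 0.08670033]
cop 0.005 (array([0.58450278, 0.2748236 , 0.0996527 ]), 93.7, 54.7, 0.17) [0.58948936 0.27518979 0.09099245]
L 0 (array([0.58275718, 0.36343005, 0.08584722]), 99.7, 27.2, 0.58)
L 110 (array([0.62456042, 0.3690221 , 0.11015397]), 19.0, 2.0, -86.81)Traceback (most recent call last):
  File "<stdin>", line 15, in <module>
  File "arm.py", line 4, in tri
    nn,l,st,_=cv2.connectedComponentsWithStats(k);i=1+np.argmax(st[1:,4]);X=onplane(m,n,c,l==i)
                                                      ~~~~~~~~~^^^^^^^^^^
    return _wrapfunc(a, 'argmax', axis=axis, out=out, **kwds)
    return bound(*args, **kwds)
ValueError: attempt to get argmax of an empty sequence
```

```bash
python3 - <<'E'
from h import *
R=tool(4.3,30);n=-R[:,2];U=np.array([.5907,.2750,.0846])
rows((U+n*.05,R),(U-n*.006,R))
E
```

```text
t2.0 [[0.024, -0.001, 0.483], [-0.007, 0.0, 0.004]] mm 121 deg 0
t2.0 [[0.024, 0.0, 0.707], [-0.007, 0.0, 0.004]] mm 177 deg 0
```

Request:
{"fn": "send_rows", "kwargs": {
  "motion": [
    [[0.024, 0, 0.2], [0, 0, 0], 0.5],
    [[0.024, 0, 0.4], [0, 0, 0], 0.5],
    [[0.024, 0, 0.55], [0, 0, 0], 0.5],
    [[0.024, 0, 0.65], [0, 0, 0], 0.5],
    [[0.024, 0, 0.707], [0, 0, 0], 0.5]
  ]
}}

```text
time: 2.65
eef_pos: [0.5956, 0.269, 0.0804]
eef_rot: [[0.865, 0.078, 0.497], [0.068, -0.997, 0.038], [0.498, 0.001, -0.867]]
force: [0.2, -0.1, 1.1]
grip_width: 0.0642
grip_force: 0.0
```

Request:
{"fn": "send_rows", "kwargs": {
  "motion": [
    [[0, 0, 0], [0, 0, 0], 0.5],
    [[0, 0, 0], [0, 0, 0], 0.1],
    [[0, 0, 0], [0, 0, 0], -0.5],
    [[0, 0, 0], [0, 0, 0], -0.5],
    [[0, 0, 0], [0, 0, 0], -0.5]
  ]
}}

```text
time: 3.28
eef_pos: [0.5949, 0.2695, 0.0831]
eef_rot: [[0.863, 0.078, 0.499], [0.068, -0.997, 0.039], [0.5, -0.0, -0.866]]
force: [-6.5, -0.5, 5.0]
grip_width: 0.0502
grip_force: 63.5
```

```bash
python3 - <<'E'
from h import *
s=sensors.sense();print(s['eef_pos'],s['grip_width'],s['grip_force'],s['force'])
R=tool(4.3,30);n=-R[:,2];U=np.array([.5907,.2750,.0846])
print(R, U-n*.006, s['eef_rot'].T@(U-n*.006-s['eef_pos']))
p,d,m=wshot('w2')
E
```

```text
[0.5949407  0.26953474 0.08310416] 0.050245769654366446 63.48692178726196 [-6.45737925 -0.51978326  4.99306865]
[[ 0.86358766  0.07497873  0.49859257]
 [ 0.06493348 -0.99718513  0.03748936]
 [ 0.5         0.         -0.8660254 ]] [0.59369156 0.27522494 0.07940385] [-0.00254484 -0.00576997  0.00280396]
```

View pics/w2.png

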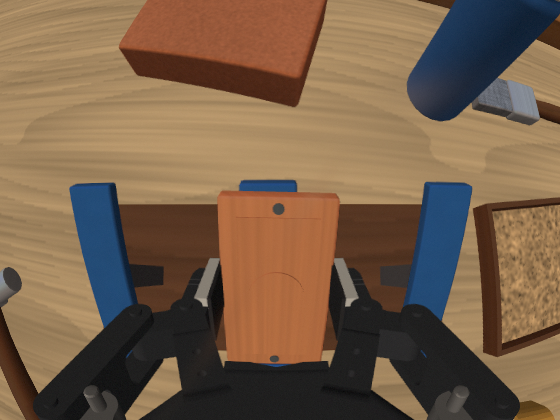

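```bash
python3 - <<'E'
from h import *
s=sensors.sense();print(s['time'],s['eef_pos'],s['qd'],s['joints'])
E
```

```text
3.325 [0.59495679 0.26952673 0.08309906] [ 0.00021139 -0.00177613  0.0001763   0.00208123  0.00021753  0.00143041] [ 0.46900492  0.43011232  1.94254062 -0.61509953  0.33636246  2.5017034 ]
```

Request:
{"fn": "send_rows", "kwargs": {
  "motion": [
    [[0, 0, -0.04], [0, 0, 0], -0.5],
    [[0, 0, -0.1], [0, 0, 0], -0.5],
    [[0, 0, -0.2], [0, 0, 0], -0.5],
    [[0, 0, -0.35], [0, 0, 0], -0.5],
    [[0, 0, -0.35], [0, 0, 0], -0.5]
  ]
}}

```text
time: 3.95
eef_pos: [0.552, 0.2671, 0.1614]
eef_rot: [[0.861, 0.079, 0.502], [0.067, -0.997, 0.042], [0.504, -0.003, -0.864]]
force: [0.8, -0.4, -3.2]
grip_width: 0.0503
grip_force: 63.1
```

```bash
python3 - <<'E'
from h import *
s=sensors.sense();print(s['time'],s['eef_pos'],s['qd'],s['force'],s['grip_width'])
vision.grab_frame('top')
s=sensors.sense();print(s['time'],s['eef_pos'],s['qd'],s['force'])
E
```

```text
3.95 [0.55201716 0.26705128 0.1613792 ] [-0.00915656  0.0487949   0.00792604 -0.02598887 -0.02889317  0.02247699] [ 0.76460962 -0.39348522 -3.16452179] 0.05028679952624837
4.0 [0.55206429 0.26679287 0.1599512 ] [-0.00634562  0.03844451  0.0096687  -0.00993294 -0.00739918  0.0049733 ] [ 0.4617902   0.31305598 -2.75342538]
```

```bash
python3 - <<'E'
from h import *
R=tool(8.3,0)
rows(((.607,.0075,.12),R))
E
```

```text
t4.0 [[0.04, 1.052, 0.206], [0.02, -0.67, -0.083]] mm 268 deg 30
```

Request:
{"fn": "send_rows", "kwargs": {
  "motion": [
    [[0.01, 0.2, 0], [0, -0.15, -0.02], -0.5],
    [[0.02, 0.42, 0.05], [0.01, -0.33, -0.04], -0.5],
    [[0.03, 0.65, 0.1], [0.01, -0.5, -0.06], -0.5],
    [[0.04, 0.85, 0.15], [0.02, -0.67, -0.08], -0.5],
    [[0.04, 1.0, 0.2], [0.02, -0.67, -0.083], -0.5]
  ]
}}

```text
time: 4.62
eef_pos: [0.6095, 0.0156, 0.1181]
eef_rot: [[0.99, 0.141, -0.001], [0.141, -0.99, -0.003], [-0.002, 0.003, -1.0]]
force: [0.6, 0.8, -2.5]
grip_width: 0.05
grip_force: 63.3
```

Request:
{"fn": "send_rows", "kwargs": {
  "motion": [
    [[0, 0.03, 0], [0, 0, 0], -0.5],
    [[0, 0.05, 0], [0, 0, 0], -0.5]
  ]
}}

```text
time: 4.88
eef_pos: [0.6064, 0.007, 0.1185]
eef_rot: [[0.99, 0.143, -0.005], [0.143, -0.99, -0.001], [-0.005, 0.001, -1.0]]
force: [-0.6, 0.2, -3.2]
grip_width: 0.0501
grip_force: 63.3
```

```bash
python3 - <<'E'
from h import *
print(sensors.sense()['eef_pos'])
R=tool(8.3,0)
rows(((.607,.0075,.03),R))
E
```

```text
[0.60641663 0.00700899 0.11853448]
t4.9 [[0.004, -0.002, 0.354], [0.001, 0.006, -0.002]] mm 89 deg 0
```

Request:
{"fn": "send_rows", "kwargs": {
  "motion": [
    [[0, 0, 0.15], [0, 0, 0], -0.5],
    [[0, 0, 0.3], [0, 0, 0], -0.5],
    [[0, 0, 0.4], [0, 0, 0], -0.5],
    [[0, 0, 0.41], [0, 0, 0], -0.5],
    [[0, 0, 0.41], [0, 0, 0], -0.5]
  ]
}}

```text
time: 5.5
eef_pos: [0.6071, 0.008, 0.018]
eef_rot: [[0.989, 0.145, -0.001], [0.145, -0.989, -0.002], [-0.002, 0.002, -1.0]]
force: [0.3, 0.8, -3.2]
grip_width: 0.0505
grip_force: 63.3
```

Request:
{"fn": "send_rows", "kwargs": {
  "motion": [
    [[0, 0, 0.012], [0, 0, 0], -0.5],
    [[0, 0, 0.02], [0, 0, 0], -0.5],
    [[0, 0, 0.02], [0, 0, 0], -0.5]
  ]
}}

```text
time: 5.88
eef_pos: [0.6068, 0.007, 0.0126]
eef_rot: [[0.99, 0.144, -0.002], [0.144, -0.99, -0.002], [-0.002, 0.002, -1.0]]
force: [-0.8, 0.1, -3.4]
grip_width: 0.0502
grip_force: 63.3
```

Request:
{"fn": "send_rows", "kwargs": {
  "motion": [
    [[0, 0, 0.01], [0, 0, 0], -0.5],
    [[0, 0, 0.01], [0, 0, 0], -0.5]
  ]
}}

```text
time: 6.12
eef_pos: [0.6064, 0.007, 0.0095]
eef_rot: [[0.99, 0.144, -0.003], [0.144, -0.99, -0.002], [-0.003, 0.001, -1.0]]
force: [-0.1, -0.3, -2.7]
grip_width: 0.0503
grip_force: 63.3
```

Request:
{"fn": "send_rows", "kwargs": {
  "motion": [
    [[0, 0, 0.008], [0, 0, 0], -0.5],
    [[0, 0, 0.008], [0, 0, 0], -0.5]
  ]
}}

```text
time: 6.38
eef_pos: [0.6064, 0.0071, 0.0075]
eef_rot: [[0.99, 0.144, -0.003], [0.144, -0.99, -0.002], [-0.003, 0.001, -1.0]]
force: [0.2, -0.4, -3.0]
grip_width: 0.0503
grip_force: 63.3
```

Request:
{"fn": "send_rows", "kwargs": {
  "motion": [
    [[0, 0, 0.008], [0, 0, 0], -0.5],
    [[0, 0, 0.008], [0, 0, 0], -0.5]
  ]
}}

```text
time: 6.62
eef_pos: [0.6064, 0.0071, 0.0055]
eef_rot: [[0.99, 0.144, -0.003], [0.144, -0.99, -0.002], [-0.003, 0.001, -1.0]]
force: [0.8, -0.4, -3.3]
grip_width: 0.0501
grip_force: 63.3
```

Request:
{"fn": "send_rows", "kwargs": {
  "motion": [
    [[0, 0, 0.008], [0, 0, 0], -0.5],
    [[0, 0, 0.008], [0, 0, 0], -0.5]
  ]
}}

```text
time: 6.88
eef_pos: [0.6068, 0.0071, 0.0042]
eef_rot: [[0.99, 0.144, -0.002], [0.144, -0.99, -0.002], [-0.002, 0.002, -1.0]]
force: [-0.9, 0.4, 1.1]
grip_width: 0.0502
grip_force: 65.6
```

Request:
{"fn": "send_rows", "kwargs": {
  "motion": [
    [[0, 0, 0.008], [0, 0, 0], -0.5],
    [[0, 0, 0.008], [0, 0, 0], -0.5]
  ]
}}

```text
time: 7.12
eef_pos: [0.6068, 0.0071, 0.0041]
eef_rot: [[0.99, 0.144, -0.001], [0.144, -0.99, -0.002], [-0.001, 0.002, -1.0]]
force: [-3.1, 0.0, 15.0]
grip_width: 0.0507
grip_force: 73.1
```

Request:
{"fn": "send_rows", "kwargs": {
  "motion": [
    [[0, 0, -0.008], [0, 0, 0], 0.1],
    [[0, 0, -0.008], [0, 0, 0], 0.5],
    [[0, 0, -0.008], [0, 0, 0], 0.5],
    [[0, 0, -0.15], [0, 0, 0], 0.5],
    [[0, 0, -0.35], [0, 0, 0], 0.5]
  ]
}}

```text
time: 7.75
eef_pos: [0.6054, 0.0073, 0.0882]
eef_rot: [[0.99, 0.144, -0.007], [0.144, -0.99, -0.002], [-0.007, 0.001, -1.0]]
force: [0.6, 0.7, 0.3]
grip_width: 0.0641
grip_force: 0.0
```

Request:
{"fn": "send_rows", "kwargs": {
  "motion": [
    [[0, 0, -0.2], [0, 0, 0], 0.5],
    [[0, 0, -0.4], [0, 0, 0], 0.5],
    [[0, 0, -0.5], [0, 0, 0], 0.5],
    [[0, 0, -0.5], [0, 0, 0], 0.5]
  ]
}}

```text
time: 8.25
eef_pos: [0.6089, 0.0074, 0.2167]
eef_rot: [[0.99, 0.144, 0.003], [0.144, -0.99, -0.002], [0.003, 0.003, -1.0]]
force: [0.2, 0.4, 0.6]
grip_width: 0.0641
grip_force: 0.0
```

```bash
python3 - <<'E'
from h import *
p,d,m=wshot('w3')
print(sensors.sense()['eef_pos'])
R=tool(166.1,0)   # plate1 heading ~ -14 -> flipped
rows(((.44,-.09,.2),R))
E
```

```text
[0.60752447 0.00741747 0.21462791]
t8.3 [[-0.719, 0.289, 0.06], [-0.002, 0.004, -3.507]] mm 194 deg 158
```

View pics/w3.png

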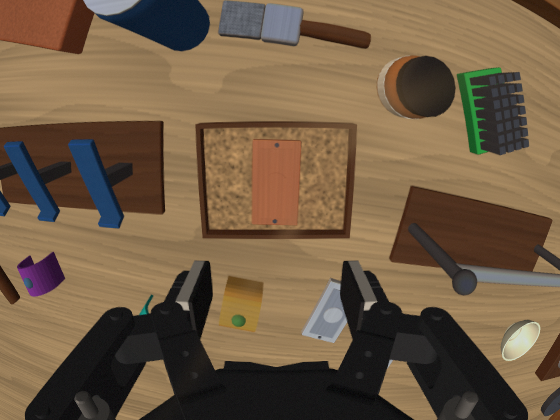

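The copper plate lies flat inside the tray at (276,180). Next is the brass cuff seen at (242,303), which is cuff A.

Request:
{"fn": "send_rows", "kwargs": {
  "motion": [
    [[-0.15, -0.05, 0], [0, 0, -0.22], 0.5],
    [[-0.3, -0.1, 0], [0, 0, -0.44], 0.5],
    [[-0.45, -0.14, 0], [0, 0, -0.66], 0.5],
    [[-0.6, -0.18, 0], [0, 0, -0.87], 0.5],
    [[-0.64, -0.186, 0], [0, 0, -0.87], 0.5]
  ]
}}

```text
time: 8.93
eef_pos: [0.438, 0.0308, 0.2125]
eef_rot: [[0.676, 0.736, -0.008], [0.736, -0.677, -0.002], [-0.007, -0.005, -1.0]]
force: [0.9, -0.9, 0.4]
grip_width: 0.0643
grip_force: 0.0
```

Request:
{"fn": "send_rows", "kwargs": {
  "motion": [
    [[0, 0, 0], [0, 0, -0.22], 0.7],
    [[0, 0, 0], [0, 0, -0.44], 0.7],
    [[0, 0, 0], [0, 0, -0.66], 0.7],
    [[0, 0, 0], [0, 0, -0.87], 0.7],
    [[0, 0, 0], [0, 0, -0.87], 0.7]
  ]
}}

```text
time: 9.55
eef_pos: [0.4426, 0.0303, 0.2136]
eef_rot: [[0.063, 0.998, -0.004], [0.998, -0.063, -0.002], [-0.002, -0.004, -1.0]]
force: [0.1, -0.3, -0.7]
grip_width: 0.0721
grip_force: 0.0
```

```bash
cat >> h.py <<'E'
def grab(mask_fn,name,zlo=.006,zhi=1):
    """wrist shot; mask by hsv fn; biggest blob; returns rect of depth points and of rays"""
    p,d,m=wshot(name);H,S,V=np.moveaxis(cv2.cvtColor(p,cv2.COLOR_RGB2HSV).astype(int),-1,0)
    W=wcloud(d,m);k=(mask_fn(H,S,V)).astype(np.uint8);n,l,st,ce=cv2.connectedComponentsWithStats(k)
    return p,d,m,W,l,st,ce
E
python3 - <<'E'
from h import *
p,d,m,W,l,st,ce=grab(lambda H,S,V:(H>14)&(H<36)&(S>150)&(V>60),'w4')
for i in np.argsort(-st[1:,4])[:4]+1:
    w=W[(l==i)];w=w[(w[:,2]>.008)&(w[:,2]<.07)];print(st[i],len(w),len(w)>20 and (rect(w),np.percentile(w[:,2],[5,50,98])))
    q=onplane(m,np.array([0,0,1.]),np.array([0,0,.03]),l==i);print('  ray@.03',rect(q))
s=sensors.sense();print(s['eef_pos'],s['eef_rot'],s['grip_width'],s['joints'])
E
```

```text
[ 246  157   56   53 2275] 2255 ((array([438.6,  28.7]), 59.2, 46.8, -3.4), array([0.03079979, 0.04609177, 0.05095421]))
  ray@.03 (array([438.6,  27.5]), 57.9, 56.0, -3.6)
[ 125    0   63   47 1819] 1737 ((array([324.4, 216.9]), 60.1, 45.6, 3.0), array([0.01574033, 0.0445532 , 0.0511809 ]))
  ray@.03 (array([327.9, 216.5]), 65.5, 56.7, 3.6)
[531 337  28  39 250] 248 ((array([ 930.1, -318.2]), 107.4, 56.7, -88.4), array([0.04899274, 0.05002855, 0.05123166]))
  ray@.03 (array([ 961., -347.]), 114.9, 58.7, -89.2)
[552 317   8  11  27] 27 ((array([ 910.4, -230.5]), 20.8, 16.5, -77.2), array([0.04917377, 0.05000223, 0.0510714 ]))
  ray@.03 (array([ 937.8, -252.6]), 20.4, 18.4, 41.0)
[0.44246339 0.030319   0.21374084] [[ 0.06415543  0.99793259 -0.00382311]
 [ 0.99793771 -0.06416288 -0.0018573 ]
 [-0.00209876 -0.00369607 -0.99999097]] 0.07261911919980218 [-0.02523784  0.14034929  1.78603826 -0.00208063  1.21898085  0.03968638]
```

View pics/w4.png

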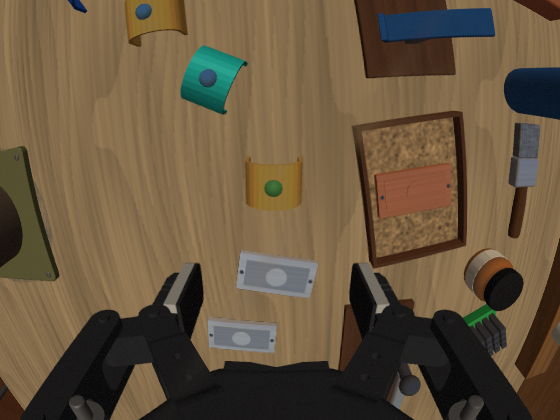

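```bash
python3 - <<'E'
from h import *
rows(((.440,.0293,.08),tool(86.5)),((.440,.0293,.001),tool(86.5)))
E
```

```text
t9.6 [[-0.004, -0.008, 0.535], [-0.005, 0.003, -0.004]] mm 134 deg 0
t9.6 [[-0.003, -0.006, 0.851], [-0.005, 0.003, -0.004]] mm 213 deg 0
```

Request:
{"fn": "send_rows", "kwargs": {
  "motion": [
    [[0, 0, 0.2], [0, 0, 0], 0.7],
    [[-0.004, -0.008, 0.4], [0, 0, 0], 0.7],
    [[-0.004, -0.008, 0.6], [0, 0, 0], 0.7],
    [[-0.003, -0.006, 0.75], [0, 0, 0], 0.7],
    [[-0.003, -0.006, 0.75], [0, 0, 0], 0.7]
  ]
}}

```text
time: 10.22
eef_pos: [0.4378, 0.0294, 0.0247]
eef_rot: [[0.063, 0.998, -0.01], [0.998, -0.063, -0.002], [-0.002, -0.01, -1.0]]
force: [-0.3, 0.5, -0.3]
grip_width: 0.0727
grip_force: 0.0
```

Request:
{"fn": "send_rows", "kwargs": {
  "motion": [
    [[0, 0, 0.04], [0, 0, 0], 0.7],
    [[0, 0, 0.08], [0, 0, 0], 0.7],
    [[0, 0, 0.1], [0, 0, 0], 0.7],
    [[0, 0, 0.1], [0, 0, 0], 0.7]
  ]
}}

```text
time: 10.72
eef_pos: [0.44, 0.0294, 0.0022]
eef_rot: [[0.06, 0.998, -0.002], [0.998, -0.06, -0.002], [-0.002, -0.002, -1.0]]
force: [0.2, 0.4, -0.5]
grip_width: 0.0729
grip_force: 0.0
```

Request:
{"fn": "send_rows", "kwargs": {
  "motion": [
    [[0, 0, 0], [0, 0, 0], 0.4],
    [[0, 0, 0], [0, 0, 0], 0.2],
    [[0, 0, 0], [0, 0, 0], -0.2],
    [[0, 0, 0], [0, 0, 0], -0.2],
    [[0, 0, 0], [0, 0, 0], -0.2]
  ]
}}

```text
time: 11.35
eef_pos: [0.44, 0.0294, 0.0029]
eef_rot: [[0.06, 0.998, -0.002], [0.998, -0.06, -0.002], [-0.002, -0.002, -1.0]]
force: [-1.5, -0.6, 6.3]
grip_width: 0.0588
grip_force: 63.8
```

```bash
python3 - <<'E'
from h import *
s=sensors.sense();print(s['eef_pos'],s['force'],s['grip_width'])
E
```

```text
[0.44000556 0.0294229  0.002931  ] [-1.465848   -0.64489735  6.33291101] 0.05883458116996808
```

Request:
{"fn": "send_rows", "kwargs": {
  "motion": [
    [[0, 0, -0.04], [0, 0, 0], -0.2],
    [[0, 0, -0.2], [0, 0, 0], -0.2],
    [[0, 0, -0.4], [0, 0, 0], -0.2],
    [[0, 0, -0.6], [0, 0, 0], -0.2],
    [[0, 0, -0.8], [0, 0, 0], -0.2]
  ]
}}

```text
time: 11.98
eef_pos: [0.4399, 0.0298, 0.2044]
eef_rot: [[0.06, 0.998, -0.002], [0.998, -0.06, -0.002], [-0.002, -0.002, -1.0]]
force: [1.1, -1.3, -1.7]
grip_width: 0.0587
grip_force: 65.4
```

Request:
{"fn": "send_rows", "kwargs": {
  "motion": [
    [[-0.18, 0.1, 0], [0, 0, 0], -0.2],
    [[-0.36, 0.2, 0], [0, 0, 0], -0.2],
    [[-0.54, 0.3, 0], [0, 0, 0], -0.2],
    [[-0.72, 0.4, 0], [0, 0, 0], -0.2],
    [[-0.9, 0.48, 0], [0, 0, 0], -0.2]
  ]
}}

```text
time: 12.6
eef_pos: [0.5473, -0.2034, 0.2027]
eef_rot: [[0.06, 0.998, -0.002], [0.998, -0.06, -0.002], [-0.002, -0.002, -1.0]]
force: [0.1, 0.3, -1.5]
grip_width: 0.059
grip_force: 65.5
```

Request:
{"fn": "send_rows", "kwargs": {
  "motion": [
    [[0, 0, 0], [0, 0, 0], -0.2],
    [[0, 0, 0], [0, 0, 0], -0.2]
  ]
}}

```text
time: 12.85
eef_pos: [0.5459, -0.2015, 0.2021]
eef_rot: [[0.06, 0.998, -0.004], [0.998, -0.06, -0.001], [-0.001, -0.004, -1.0]]
force: [1.0, -0.7, -1.9]
grip_width: 0.0586
grip_force: 65.5
```

```bash
python3 - <<'E'
from h import *
s=sensors.sense();print(s['eef_pos'],s['force'],s['grip_width'],s['joints'])
p,d,m=wshot('w5')
for n,(a,b,c,e) in(('top',(328,165,445,215)),('scene',(130,150,235,226))):
    P,D=load(n);W=cloud(D,vision.camera_model(n))[b:e,a:c].reshape(-1,3);w=W[(W[:,2]>.118)&(W[:,2]<.133)]
    q=np.polyfit(w[:,1],w[:,0],1);
    for _ in range(4):
        r=w[:,0]-np.polyval(q,w[:,1]);k=abs(r)<.008;q=np.polyfit(w[k,1],w[k,0],1)
    print(n,'x at y=-.235,-.335',np.polyval(q,[-.235,-.335]),'head',90-np.degrees(np.arctan(q[0])),w[:,1].min(),w[:,1].max(),len(w))
E
```

```text
[ 0.54590576 -0.2014765   0.20207898] [ 0.97578575 -0.6566394  -1.85510608] 0.05856693411334328 [-0.42471352  0.34136346  1.53130459 -0.00234183  1.27242794 -0.36359072]
top x at y=-.235,-.335 [0.56704014 0.56444534] head 88.51362324894923 -0.40962608044505017 -0.1836459960568366 423
scene x at y=-.235,-.335 [0.57589289 0.57314804] head 88.42771380860329 -0.4097562853641913 -0.15889637127122955 388
```

View pics/w5.png

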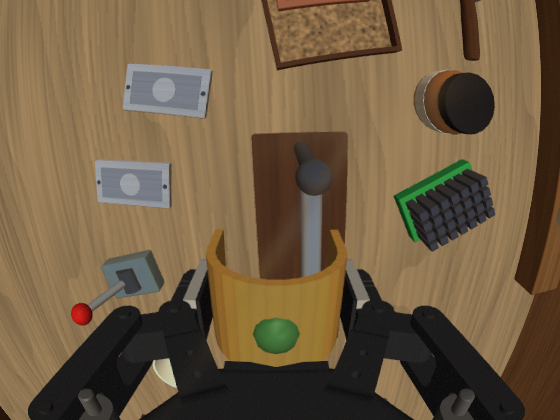

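```bash
python3 - <<'E'
from h import *
f=np.load('w5.npz');p,d=f['p'],f['d'];m={k:f[k] for k in('fx','cx','cy','R','t')}
H,S,V=np.moveaxis(cv2.cvtColor(p,cv2.COLOR_RGB2HSV).astype(int),-1,0)
for r in(205,220,235):
    x=np.arange(290,335);k=x[(S[r,290:335]<60)];print(r,k.min(),k.max())
    mk=np.zeros((420,560),bool);mk[r,[k.min(),k.max()]]=1
    print(onplane(m,np.array([0,0,1.]),np.array([0,0,.123]),mk))
rows(((.5715,-.240,.2),tool(88.5)))
E
```

```text
205 301 321
[[ 0.56378703 -0.19391072  0.123     ]
 [ 0.57831255 -0.19475984  0.123     ]]
220 301 321
[[ 0.56338798 -0.20548873  0.123     ]
 [ 0.57815168 -0.20640114  0.123     ]]
235 301 321
[[ 0.56300099 -0.21748829  0.123     ]
 [ 0.57803318 -0.21846949  0.123     ]]
t12.9 [[-0.15, 0.112, 0.008], [-0.005, 0.001, -0.043]] mm 47 deg 2
```

Request:
{"fn": "send_rows", "kwargs": {
  "motion": [
    [[-0.08, 0.05, 0], [0, 0, -0.02], -0.2],
    [[-0.15, 0.106, 0], [0, 0, -0.043], -0.2],
    [[-0.15, 0.106, 0], [0, 0, -0.043], -0.2],
    [[-0.15, 0.106, 0], [0, 0, -0.043], -0.2]
  ]
}}

```text
time: 13.4
eef_pos: [0.5701, -0.2393, 0.2022]
eef_rot: [[0.025, 1.0, -0.004], [1.0, -0.025, -0.001], [-0.001, -0.004, -1.0]]
force: [-0.4, 0.3, -2.3]
grip_width: 0.0592
grip_force: 65.5
```

Request:
{"fn": "send_rows", "kwargs": {
  "motion": [
    [[0, 0, 0.1], [0, 0, 0], -0.2],
    [[0, 0, 0.2], [0, 0, 0], -0.2],
    [[0, 0, 0.3], [0, 0, 0], -0.2],
    [[0, 0, 0.4], [0, 0, 0], -0.2],
    [[0, 0, 0.43], [0, 0, 0], -0.2]
  ]
}}

```text
time: 14.02
eef_pos: [0.5689, -0.2393, 0.0933]
eef_rot: [[0.025, 1.0, -0.006], [1.0, -0.025, 0.0], [0.0, -0.006, -1.0]]
force: [0.1, 0.7, -0.8]
grip_width: 0.0588
grip_force: 65.4
```

Request:
{"fn": "send_rows", "kwargs": {
  "motion": [
    [[0, 0, 0.008], [0, 0, 0], -0.2],
    [[0, 0, 0.008], [0, 0, 0], -0.2]
  ]
}}

```text
time: 14.28
eef_pos: [0.5714, -0.2412, 0.0938]
eef_rot: [[0.026, 1.0, -0.001], [1.0, -0.026, -0.003], [-0.003, -0.001, -1.0]]
force: [-0.0, -0.8, -1.3]
grip_width: 0.0587
grip_force: 65.4
```

Request:
{"fn": "send_rows", "kwargs": {
  "motion": [
    [[0, 0, 0.008], [0, 0, 0], -0.2],
    [[0, 0, 0.008], [0, 0, 0], -0.2]
  ]
}}

```text
time: 14.52
eef_pos: [0.571, -0.2413, 0.0912]
eef_rot: [[0.026, 1.0, -0.002], [1.0, -0.026, -0.002], [-0.002, -0.002, -1.0]]
force: [0.7, 0.3, -2.1]
grip_width: 0.0587
grip_force: 65.4
```

Request:
{"fn": "send_rows", "kwargs": {
  "motion": [
    [[0, 0, 0.008], [0, 0, 0], -0.2],
    [[0, 0, 0.012], [0, 0, 0], -0.2],
    [[0, 0, 0.012], [0, 0, 0], -0.2]
  ]
}}

```text
time: 14.9
eef_pos: [0.5707, -0.2412, 0.0876]
eef_rot: [[0.026, 1.0, -0.003], [1.0, -0.026, -0.002], [-0.002, -0.003, -1.0]]
force: [0.5, 0.3, -2.2]
grip_width: 0.0589
grip_force: 65.4
```

Request:
{"fn": "send_rows", "kwargs": {
  "motion": [
    [[0, 0, 0.004], [0, 0, 0], 0.4],
    [[0, 0, 0], [0, 0, 0], 0.5],
    [[0, 0, 0], [0, 0, 0], 0.6],
    [[0, 0, 0], [0, 0, 0], 0.75],
    [[0, 0, 0], [0, 0, 0], 0.75]
  ]
}}

```text
time: 15.52
eef_pos: [0.5709, -0.2413, 0.0879]
eef_rot: [[0.026, 1.0, -0.002], [1.0, -0.026, -0.002], [-0.002, -0.002, -1.0]]
force: [0.4, -0.1, -0.6]
grip_width: 0.0747
grip_force: 0.0
```

Request:
{"fn": "send_rows", "kwargs": {
  "motion": [
    [[0, 0, -0.08], [0, 0, 0], 0.75],
    [[0, 0, -0.2], [0, 0, 0], 0.75],
    [[0, 0, -0.4], [0, 0, 0], 0.75],
    [[0, 0, -0.5], [0, 0, 0], 0.75],
    [[0, 0, -0.5], [0, 0, 0], 0.75]
  ]
}}

```text
time: 16.15
eef_pos: [0.5727, -0.2418, 0.2156]
eef_rot: [[0.026, 1.0, 0.003], [1.0, -0.026, -0.004], [-0.004, 0.003, -1.0]]
force: [-0.5, 0.4, -0.2]
grip_width: 0.0747
grip_force: 0.0
```

```bash
python3 - <<'E'
from h import *
p,d,m,W,l,st,ce=grab(lambda H,S,V:(H>14)&(H<36)&(S>150)&(V>60),'w6')
for i in np.argsort(-st[1:,4])[:2]+1:
    w=W[l==i];w=w[(w[:,2]>.07)];print(st[i],len(w),len(w)>20 and (rect(w),np.percentile(w[:,2],[5,50,98])))
# where is cuff B now
P,D=vision.grab_frame('top');cm=vision.camera_model('top');H,S,V=np.moveaxis(cv2.cvtColor(P,cv2.COLOR_RGB2HSV).astype(int),-1,0);W=cloud(D,cm)
k=((H>15)&(H<35)&(S>110)&(W[...,2]>.03)&(W[...,2]<.055)).astype(np.uint8);n,l,st,ce=cv2.connectedComponentsWithStats(k)
for i in range(1,n):
    if st[i,4]>100: print('top',ce[i],st[i],rect(W[l==i]))
P,D=vision.grab_frame('scene');cm=vision.camera_model('scene');H,S,V=np.moveaxis(cv2.cvtColor(P,cv2.COLOR_RGB2HSV).astype(int),-1,0);W=cloud(D,cm)
k=((H>15)&(H<35)&(S>110)&(W[...,2]>.01)).astype(np.uint8);n,l,st,ce=cv2.connectedComponentsWithStats(k)
for i in range(1,n):
    if st[i,4]>100: print('scene',ce[i],st[i],rect(W[l==i]),W[l==i][:,2].max())
E
```

```text
[ 235  170   76   74 3949] 3868 ((array([ 570.6, -212.3]), 107.3, 59.5, 88.4), array([0.11371217, 0.12988473, 0.13485568]))
[546   0  14  23  81] 0 False
top [211.81327801 272.08298755] [204 263  17  19 241] (array([323.5, 214.9]), 55.2, 46.4, 2.5)
scene [190.13333333 188.78666667] [180 177  25  26 300] (array([823.2,   1.6]), 857.2, 73.0, 43.8) 1.205663997208086
scene [362.50996016 187.82071713] [354 177  19  22 251] (array([724.2, 240.2]), 849.8, 45.9, 3.0) 1.205663997208086
scene [534.40136054 214.02040816] [522 207  27  17 147] (array([675., 523.]), 1059.5, 33.0, -25.2) 1.205663997208086
scene [224.04651163 345.71317829] [214 336  18  16 129] (array([935.6,  33.2]), 46.2, 22.9, -26.1) 0.1146800577354346
```

Cuff A hangs on the rail. Cuff B was knocked from about (339,253) mm to about (325,217) mm.

Request:
{"fn": "send_rows", "kwargs": {
  "motion": [
    [[0.2, -0.1, 0], [0, 0, -0.02], 0.75],
    [[0.4, -0.2, 0], [0, 0, -0.04], 0.75],
    [[0.6, -0.3, 0], [0, 0, -0.06], 0.75],
    [[0.8, -0.38, 0], [0, 0, -0.08], 0.75],
    [[0.95, -0.46, 0], [0, 0, -0.09], 0.75]
  ]
}}

```text
time: 16.92
eef_pos: [0.4601, 0.0013, 0.211]
eef_rot: [[-0.046, 0.999, -0.006], [0.999, 0.046, -0.001], [-0.001, -0.006, -1.0]]
force: [0.1, 0.1, 0.8]
grip_width: 0.0749
grip_force: 0.0
```

Request:
{"fn": "send_rows", "kwargs": {
  "motion": [
    [[0.2, -0.1, 0], [0, 0, 0], 0.7],
    [[0.4, -0.2, 0], [0, 0, 0], 0.7],
    [[0.6, -0.3, 0], [0, 0, 0], 0.7],
    [[0.8, -0.4, 0], [0, 0, 0], 0.7],
    [[0.92, -0.46, 0], [0, 0, 0], 0.7]
  ]
}}

```text
time: 17.55
eef_pos: [0.3345, 0.2252, 0.2111]
eef_rot: [[-0.047, 0.999, -0.006], [0.999, 0.047, -0.003], [-0.003, -0.006, -1.0]]
force: [0.8, -0.2, -0.4]
grip_width: 0.0728
grip_force: 0.0
```

Request:
{"fn": "send_rows", "kwargs": {
  "motion": [
    [[0, 0, 0], [0, 0, 0], 0.7],
    [[0, 0, 0], [0, 0, 0], 0.7]
  ]
}}

```text
time: 17.8
eef_pos: [0.3367, 0.2234, 0.2116]
eef_rot: [[-0.045, 0.999, -0.004], [0.999, 0.045, -0.003], [-0.003, -0.004, -1.0]]
force: [-0.2, -0.1, -0.3]
grip_width: 0.0725
grip_force: 0.0
```

```bash
python3 - <<'E'
from h import *
p,d,m,W,l,st,ce=grab(lambda H,S,V:(H>14)&(H<36)&(S>150)&(V>60),'w7')
for i in np.argsort(-st[1:,4])[:2]+1:
    w=W[l==i];w=w[(w[:,2]>.008)&(w[:,2]<.07)];print(st[i],len(w),len(w)>20 and (rect(w),np.percentile(w[:,2],[5,50,98])))
s=sensors.sense();print(s['eef_pos'],s['joints'])
E
```

```text
[ 236  159   57   55 2286] 2267 ((array([323.4, 217.9]), 59.1, 47.0, 3.5), array([0.03013702, 0.04574599, 0.05093791]))
[543 359  17  22  95] 94 ((array([ 927.1, -119.1]), 60.6, 50.4, -88.3), array([0.04900487, 0.05003808, 0.05141345]))
[0.33712088 0.22316811 0.21181187] [ 4.81103298e-01  8.61516727e-02  1.85704244e+00 -1.06826200e-03
  1.20329023e+00  4.37181145e-01]
```

View pics/w7.png

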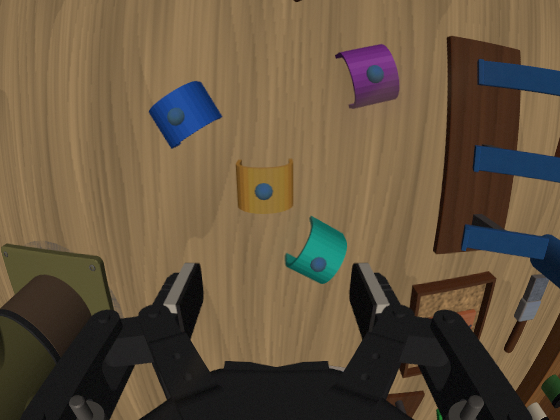

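Brass cuff B is at (265,187). Its neighbours are turquoise (318,250), blue (185,113) and purple (370,75). I'm taking the brass one only, and its finger path is clear.

```bash
python3 - <<'E'
from h import *
rows(((.3250,.2235,.03),tool(93.3)),((.3250,.2235,.002),tool(93.3)))
E
```

```text
t17.9 [[0.006, -0.045, 0.727], [-0.005, 0.004, -0.017]] mm 182 deg 1
t17.9 [[0.006, -0.045, 0.839], [-0.005, 0.004, -0.017]] mm 210 deg 1
```

Request:
{"fn": "send_rows", "kwargs": {
  "motion": [
    [[0.006, -0.045, 0.1], [0, 0, -0.017], 0.72],
    [[0.006, -0.045, 0.2], [0, 0, -0.017], 0.72],
    [[0.006, -0.045, 0.35], [0, 0, -0.017], 0.72],
    [[0.006, -0.045, 0.5], [0, 0, -0.017], 0.72],
    [[0.006, -0.045, 0.5], [0, 0, -0.017], 0.72]
  ]
}}

```text
time: 18.48
eef_pos: [0.3239, 0.2226, 0.0856]
eef_rot: [[-0.056, 0.998, -0.009], [0.998, 0.056, -0.005], [-0.005, -0.009, -1.0]]
force: [-0.3, -0.1, 0.6]
grip_width: 0.0735
grip_force: 0.0
```

```bash
python3 - <<'E'
from h import *
s=sensors.sense();print(s['eef_pos'],s['joints'],s['eef_rot'])
rows(((.3250,.2235,.002),tool(93.3)))
E
```

```text
[0.3238704  0.22257135 0.08556916] [ 4.95053225e-01  2.51174292e-01  2.06011270e+00 -7.72642751e-04
  8.40521437e-01  4.39685818e-01] [[-0.05587787  0.99839957 -0.00871556]
 [ 0.99842576  0.05583255 -0.00535965]
 [-0.00486446 -0.00900132 -0.99994766]]
t18.5 [[0.005, 0.008, 0.334], [-0.011, 0.006, -0.002]] mm 84 deg 1
```

Request:
{"fn": "send_rows", "kwargs": {
  "motion": [
    [[0, 0, 0.1], [0, 0, 0], 0.72],
    [[0, 0, 0.2], [0, 0, 0], 0.72],
    [[0, 0, 0.28], [0, 0, 0], 0.72],
    [[0, 0, 0.33], [0, 0, 0], 0.72],
    [[0, 0, 0.33], [0, 0, 0], 0.72]
  ]
}}

```text
time: 19.1
eef_pos: [0.3263, 0.2245, 0.0054]
eef_rot: [[-0.057, 0.998, -0.003], [0.998, 0.057, -0.002], [-0.002, -0.003, -1.0]]
force: [0.9, -0.4, 0.3]
grip_width: 0.0735
grip_force: 0.0
```

```bash
python3 - <<'E'
from h import *
s=sensors.sense();print(s['eef_pos'],s['joints'],s['force'])
E
```

```text
[0.326267   0.22446886 0.00544175] [ 4.96266998e-01  4.10558211e-01  2.15118182e+00 -7.85319252e-04
  5.82947032e-01  4.39982703e-01] [ 0.89036248 -0.43887339  0.31745423]
```

Reachable. Grip and lift.

Request:
{"fn": "send_rows", "kwargs": {
  "motion": [
    [[0, 0, 0.006], [0, 0, 0], 0.4],
    [[0, 0, 0.006], [0, 0, 0], 0.2],
    [[0, 0, 0.006], [0, 0, 0], -0.2],
    [[0, 0, 0.006], [0, 0, 0], -0.2],
    [[0, 0, 0.006], [0, 0, 0], -0.2]
  ]
}}

```text
time: 19.73
eef_pos: [0.3261, 0.2248, 0.0049]
eef_rot: [[-0.058, 0.998, -0.001], [0.998, 0.058, -0.001], [-0.001, -0.001, -1.0]]
force: [-0.4, -2.3, 5.1]
grip_width: 0.0586
grip_force: 63.0
```

Request:
{"fn": "send_rows", "kwargs": {
  "motion": [
    [[0, 0, -0.04], [0, 0, 0], -0.2],
    [[0, 0, -0.2], [0, 0, 0], -0.2],
    [[0, 0, -0.4], [0, 0, 0], -0.2],
    [[0, 0, -0.6], [0, 0, 0], -0.2],
    [[0, 0, -0.82], [0, 0, 0], -0.2]
  ]
}}

```text
time: 20.35
eef_pos: [0.3251, 0.2246, 0.2111]
eef_rot: [[-0.058, 0.998, -0.002], [0.998, 0.058, -0.002], [-0.001, -0.002, -1.0]]
force: [1.7, 0.6, -1.1]
grip_width: 0.0591
grip_force: 65.5
```

```bash
python3 - <<'E'
from h import *
s=sensors.sense();print(s['eef_pos'],s['force'],s['grip_width'])
rows(((.45,-.03,.21),tool(93.3)),((.5687,-.333,.205),tool(88.5)))
E
```

```text
[0.32506405 0.22457054 0.21109092] [ 1.67905047  0.64650922 -1.09128972] 0.05907081019715567
t20.4 [[-1.046, 0.44, 0.005], [-0.003, 0.002, 0.001]] mm 284 deg 0
t20.4 [[-2.283, 0.843, 0.026], [-0.003, 0.002, 0.107]] mm 609 deg 5
```

Request:
{"fn": "send_rows", "kwargs": {
  "motion": [
    [[-0.2, 0.075, 0], [0, 0, 0], -0.2],
    [[-0.4, 0.15, 0], [0, 0, 0], -0.2],
    [[-0.6, 0.225, 0], [0, 0, 0], -0.2],
    [[-0.8, 0.3, 0], [0, 0, 0], -0.2],
    [[-0.98, 0.37, 0], [0, 0, 0], -0.2]
  ]
}}

```text
time: 20.98
eef_pos: [0.4325, -0.016, 0.2099]
eef_rot: [[-0.057, 0.998, -0.001], [0.998, 0.057, -0.002], [-0.002, -0.001, -1.0]]
force: [0.3, 1.5, -1.7]
grip_width: 0.0584
grip_force: 65.5
```

Request:
{"fn": "send_rows", "kwargs": {
  "motion": [
    [[-0.2, 0.075, 0], [0, 0, 0.02], -0.2],
    [[-0.4, 0.15, 0], [0, 0, 0.04], -0.2],
    [[-0.6, 0.225, 0], [0, 0, 0.06], -0.2],
    [[-0.8, 0.3, 0], [0, 0, 0.08], -0.2],
    [[-0.98, 0.37, 0], [0, 0, 0.1], -0.2]
  ]
}}

```text
time: 21.6
eef_pos: [0.5391, -0.2552, 0.2099]
eef_rot: [[0.022, 1.0, -0.002], [1.0, -0.022, -0.002], [-0.002, -0.002, -1.0]]
force: [0.9, 0.9, -1.4]
grip_width: 0.0584
grip_force: 65.5
```

Request:
{"fn": "send_rows", "kwargs": {
  "motion": [
    [[-0.1, 0.04, 0], [0, 0, 0], -0.2],
    [[-0.22, 0.08, 0], [0, 0, 0], -0.2],
    [[-0.22, 0.08, 0], [0, 0, 0], -0.2],
    [[-0.22, 0.08, 0], [0, 0, 0], -0.2]
  ]
}}

```text
time: 22.1
eef_pos: [0.5571, -0.3081, 0.2093]
eef_rot: [[0.021, 1.0, -0.003], [1.0, -0.021, -0.001], [-0.001, -0.003, -1.0]]
force: [-0.2, 0.4, -1.1]
grip_width: 0.0586
grip_force: 65.5
```

```bash
python3 - <<'E'
from h import *
s=sensors.sense();print(s['eef_pos'],s['force'],s['grip_width'])
rows(((.5680,-.327,.205),tool(88.5)),((.568,-.327,.097),tool(88.5)))
E
```

```text
[ 0.55712014 -0.30808557  0.20925013] [-0.23495583  0.40772277 -1.14004255] 0.058610132853673134
t22.1 [[-0.075, 0.045, 0.017], [-0.004, 0.001, 0.007]] mm 22 deg 0
t22.1 [[-0.074, 0.047, 0.449], [-0.004, 0.001, 0.007]] mm 114 deg 0
```

Request:
{"fn": "send_rows", "kwargs": {
  "motion": [
    [[-0.04, 0.025, 0], [0, 0, 0], -0.2],
    [[-0.075, 0.045, 0], [0, 0, 0], -0.2],
    [[-0.075, 0.045, 0.1], [0, 0, 0], -0.2],
    [[-0.075, 0.046, 0.25], [0, 0, 0], -0.2],
    [[-0.074, 0.047, 0.4], [0, 0, 0], -0.2]
  ]
}}

```text
time: 22.72
eef_pos: [0.5697, -0.3282, 0.1084]
eef_rot: [[0.02, 1.0, -0.001], [1.0, -0.02, -0.003], [-0.003, -0.001, -1.0]]
force: [-0.4, 0.0, -2.0]
grip_width: 0.0585
grip_force: 65.6
```

Request:
{"fn": "send_rows", "kwargs": {
  "motion": [
    [[0, 0, 0.04], [0, 0, 0], -0.2],
    [[0, 0, 0.06], [0, 0, 0], -0.2],
    [[0, 0, 0.07], [0, 0, 0], -0.2],
    [[0, 0, 0.07], [0, 0, 0], -0.2],
    [[0, 0, 0.07], [0, 0, 0], -0.2]
  ]
}}

```text
time: 23.35
eef_pos: [0.5694, -0.3281, 0.0926]
eef_rot: [[0.02, 1.0, -0.001], [1.0, -0.02, -0.003], [-0.003, -0.001, -1.0]]
force: [-0.2, 0.4, -1.0]
grip_width: 0.0585
grip_force: 65.5
```

Request:
{"fn": "send_rows", "kwargs": {
  "motion": [
    [[0, 0, 0.008], [0, 0, 0], -0.2],
    [[0, 0, 0.013], [0, 0, 0], -0.2],
    [[0, 0, 0.013], [0, 0, 0], -0.2]
  ]
}}

```text
time: 23.72
eef_pos: [0.569, -0.3278, 0.0889]
eef_rot: [[0.02, 1.0, -0.002], [1.0, -0.02, -0.002], [-0.002, -0.002, -1.0]]
force: [-0.6, 0.5, 4.6]
grip_width: 0.0586
grip_force: 66.1
```

Request:
{"fn": "send_rows", "kwargs": {
  "motion": [
    [[0, 0, 0.002], [0, 0, 0], 0.4],
    [[0, 0, 0], [0, 0, 0], 0.5],
    [[0, 0, 0], [0, 0, 0], 0.6],
    [[0, 0, 0], [0, 0, 0], 0.75],
    [[0, 0, 0], [0, 0, 0], 0.75]
  ]
}}

```text
time: 24.35
eef_pos: [0.5688, -0.3277, 0.088]
eef_rot: [[0.02, 1.0, -0.003], [1.0, -0.02, -0.002], [-0.002, -0.003, -1.0]]
force: [-0.8, -0.3, -0.1]
grip_width: 0.0746
grip_force: 0.0
```

Request:
{"fn": "send_rows", "kwargs": {
  "motion": [
    [[0, 0, -0.08], [0, 0, 0], 0.75],
    [[0, 0, -0.2], [0, 0, 0], 0.75],
    [[0, 0, -0.4], [0, 0, 0], 0.75],
    [[0, 0, -0.55], [0, 0, 0], 0.75],
    [[0, 0, -0.55], [0, 0, 0], 0.75]
  ]
}}

```text
time: 24.98
eef_pos: [0.5714, -0.3289, 0.23]
eef_rot: [[0.02, 1.0, 0.004], [1.0, -0.02, -0.007], [-0.006, 0.005, -1.0]]
force: [0.3, 0.3, -0.7]
grip_width: 0.0752
grip_force: 0.0
```

```bash
python3 - <<'E'
from h import *
p,d,m,W,l,st,ce=grab(lambda H,S,V:(H>14)&(H<36)&(S>150)&(V>60),'w8')
for i in np.argsort(-st[1:,4])[:3]+1:
    w=W[l==i];w=w[(w[:,2]>.09)];print(st[i],len(w),len(w)>20 and (rect(w),np.percentile(w[:,2],[5,50,98])))
# plates from this view
H,S,V=np.moveaxis(cv2.cvtColor(p,cv2.COLOR_RGB2HSV).astype(int),-1,0)
k=((S<70)&(V>100)).astype(np.uint8);n,l,st,ce=cv2.connectedComponentsWithStats(k)
for i in range(1,n):
    if st[i,4]>800:print('silver',st[i],rect(onplane(m,np.array([0,0,1.]),np.array([0,0,.01]),l==i)))
s=sensors.sense();print(s['eef_pos'])
rows(((.435,-.094,.21),tool(120)))
E
```

```text
[ 234   63   76   64 4094] 4056 ((array([ 569.9, -242.4]), 58.7, 46.4, -2.1), array([0.11664776, 0.13048618, 0.1350909 ]))
[ 236  172   71   70 3471] 3375 ((array([ 568.2, -301.8]), 112.7, 59.6, 89.0), array([0.1140256 , 0.12981052, 0.13483182]))
[538  14  22  31 143] 1 False
silver [263   8  18  56 961] (array([ 570.3, -173.7]), 63.9, 18.5, 88.8)
silver [  77   48   71   44 2861] (array([ 378.4, -194.4]), 96.3, 51.6, -8.9)
silver [ 262  126   18   60 1016] (array([ 566.5, -310. ]), 68.1, 18.8, 89.0)
silver [  50  141   74   51 1367] (array([ 321.1, -317.2]), 120.3, 49.4, 10.8)
silver [ 112  250   59   58 2306] (array([ 375.4, -468.4]), 99.2, 73.3, 51.6)
[ 0.57007206 -0.32804168  0.22757183]
t25.0 [[0.925, -0.559, 0.066], [-0.0, 0.005, -0.693]] mm 271 deg 31
```

View pics/w8.png

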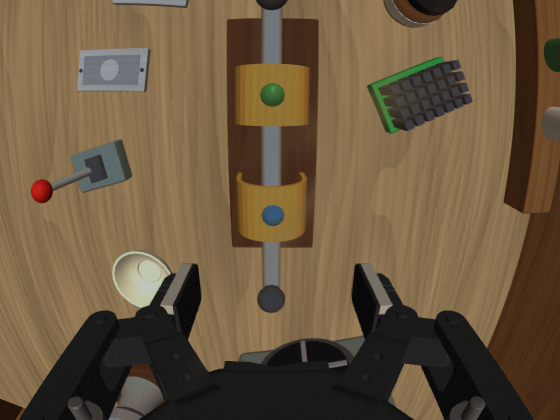

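Both cuffs hang on the rail at (272,95) and (272,212). The silver plate at (113,70) is next.

Request:
{"fn": "send_rows", "kwargs": {
  "motion": [
    [[0.12, -0.17, 0], [0, 0, -0.2], 0.45],
    [[0.25, -0.34, 0], [0, 0, -0.4], 0.45],
    [[0.37, -0.51, 0], [0, 0, -0.6], 0.45],
    [[0.5, -0.68, 0], [0, 0, -0.8], 0.45],
    [[0.544, -0.756, 0], [0, 0, -0.92], 0.45]
  ]
}}

```text
time: 25.65
eef_pos: [0.3788, -0.1846, 0.224]
eef_rot: [[-0.649, 0.761, -0.008], [0.761, 0.649, 0.001], [0.006, -0.005, -1.0]]
force: [0.0, -0.1, 0.2]
grip_width: 0.0617
grip_force: 0.0
```

Request:
{"fn": "send_rows", "kwargs": {
  "motion": [
    [[0, 0, 0], [0, 0, -0.2], 0.45],
    [[0, 0, 0], [0, 0, -0.4], 0.45],
    [[0, 0, 0.1], [0, 0, -0.6], 0.45],
    [[0, 0, 0.2], [0, 0, -0.8], 0.45],
    [[0, 0, 0.2], [0, 0, -0.92], 0.45]
  ]
}}

```text
time: 26.28
eef_pos: [0.3801, -0.186, 0.1726]
eef_rot: [[-0.99, 0.142, -0.01], [0.142, 0.99, 0.002], [0.01, 0.001, -1.0]]
force: [0.5, -0.1, 0.6]
grip_width: 0.062
grip_force: 0.0
```

Request:
{"fn": "send_rows", "kwargs": {
  "motion": [
    [[0, 0, 0], [0, 0, 0], 0.45],
    [[0, 0, 0], [0, 0, 0], 0.45],
    [[0, 0, 0], [0, 0, 0], 0.45]
  ]
}}

```text
time: 26.65
eef_pos: [0.383, -0.1878, 0.176]
eef_rot: [[-0.989, 0.146, -0.003], [0.146, 0.989, -0.002], [0.002, -0.002, -1.0]]
force: [0.5, 0.8, 0.7]
grip_width: 0.0617
grip_force: 0.0
```

```bash
cat >> h.py <<'E'
def silver(name):
    p,d,m=wshot(name);H,S,V=np.moveaxis(cv2.cvtColor(p,cv2.COLOR_RGB2HSV).astype(int),-1,0)
    k=((S<70)&(V>100)).astype(np.uint8);n,l,st,ce=cv2.connectedComponentsWithStats(k)
    for i in range(1,n):
        if st[i,4]>1500:print('silver',st[i],rect(onplane(m,np.array([0,0,1.]),np.array([0,0,.01]),l==i)))
E
python3 - <<'E'
from h import *
silver('w9')
s=sensors.sense();print(s['eef_pos'],s['joints'],s['grip_width'])
rows(((.3786,-.1945,.01),tool(171.3)))
E
```

```text
silver [ 241  134   55   94 4946] (array([ 377.9, -194.6]), 95.0, 52.3, -8.3)
silver [ 116  141   66   78 1882] (array([ 357.6, -317.7]), 71.0, 51.0, 10.5)
silver [ 341  174   60   88 3943] (array([432.9, -95.5]), 96.0, 52.0, -12.8)
silver [  20  203   59   70 3009] (array([ 403.6, -485.5]), 97.1, 96.3, -44.8)
[ 0.38303611 -0.18781133  0.17604952] [-0.55236736  0.15654861  1.87655496 -0.00331045  1.10940889 -1.97501802] 0.06168279221331825
t26.7 [[0.012, -0.027, 0.664], [-0.003, -0.003, 0.007]] mm 166 deg 0
```

Request:
{"fn": "send_rows", "kwargs": {
  "motion": [
    [[0.014, -0.027, 0.15], [0, 0, 0.006], 0.45],
    [[0.014, -0.027, 0.35], [0, 0, 0.006], 0.45],
    [[0.014, -0.027, 0.55], [0, 0, 0.006], 0.45],
    [[0.014, -0.027, 0.66], [0, 0, 0.006], 0.45],
    [[0.014, -0.027, 0.66], [0, 0, 0.006], 0.45]
  ]
}}

```text
time: 27.32
eef_pos: [0.3768, -0.1935, 0.0095]
eef_rot: [[-0.989, 0.151, -0.006], [0.151, 0.989, 0.001], [0.006, -0.0, -1.0]]
force: [0.2, 0.2, 0.9]
grip_width: 0.0618
grip_force: 0.0
```

Request:
{"fn": "send_rows", "kwargs": {
  "motion": [
    [[0, 0, 0.025], [0, 0, 0], 0.45],
    [[0, 0, 0.05], [0, 0, 0], 0.45],
    [[0, 0, 0.05], [0, 0, 0], 0.45]
  ]
}}

```text
time: 27.7
eef_pos: [0.3784, -0.1945, -0.0012]
eef_rot: [[-0.989, 0.15, -0.002], [0.15, 0.989, -0.002], [0.001, -0.003, -1.0]]
force: [-0.0, -0.3, -0.4]
grip_width: 0.0621
grip_force: 0.0
```

```bash
python3 - <<'E'
from h import *
s=sensors.sense();print(s['eef_pos'],s['joints'],s['force'])
rows(((.378,-.1946,-.002),tool(171.7)))
E
```

```text
[ 0.37837667 -0.19446156 -0.00115001] [-0.5715002   0.44547016  2.09656903 -0.00524054  0.5997093  -1.98711182] [-0.03361969 -0.3247917  -0.36636623]
t27.7 [[0.001, -0.001, 0.003], [-0.003, -0.002, -0.008]] mm 1 deg 0
```

Request:
{"fn": "send_rows", "kwargs": {
  "motion": [
    [[0, 0, 0], [0, 0, 0], 0.3],
    [[0, 0, 0], [0, 0, 0], 0.0],
    [[0, 0, 0], [0, 0, 0], -0.5],
    [[0, 0, 0], [0, 0, 0], -0.5],
    [[0, 0, 0], [0, 0, 0], -0.5]
  ]
}}

```text
time: 28.32
eef_pos: [0.3784, -0.1945, -0.0006]
eef_rot: [[-0.989, 0.15, -0.001], [0.15, 0.989, -0.003], [0.001, -0.003, -1.0]]
force: [-0.2, 0.9, 8.7]
grip_width: 0.0498
grip_force: 61.0
```

Request:
{"fn": "send_rows", "kwargs": {
  "motion": [
    [[0, 0, -0.05], [0, 0, 0], -0.5],
    [[0, 0, -0.25], [0, 0, 0], -0.5],
    [[0, 0, -0.5], [0, 0, 0], -0.5],
    [[0, 0, -0.75], [0, 0, 0], -0.5],
    [[0, 0, -0.9], [0, 0, 0], -0.5]
  ]
}}

```text
time: 28.95
eef_pos: [0.379, -0.194, 0.2272]
eef_rot: [[-0.989, 0.15, 0.001], [0.15, 0.989, -0.004], [-0.002, -0.004, -1.0]]
force: [1.4, -0.9, -3.6]
grip_width: 0.0498
grip_force: 64.5
```

```bash
python3 - <<'E'
from h import *
s=sensors.sense();print(s['eef_pos'],s['grip_width'],s['force'])
rows(((.50,.05,.25),tool(184.3)))
E
```

```text
[ 0.37897482 -0.19400698  0.22721334] 0.049812618345468726 [ 1.43714266 -0.85726789 -3.60807526]
t28.9 [[-0.332, 1.037, -0.095], [-0.005, 0.002, -0.288]] mm 273 deg 13
```

Request:
{"fn": "send_rows", "kwargs": {
  "motion": [
    [[-0.07, 0.2, -0.02], [0, 0, -0.06], -0.5],
    [[-0.14, 0.4, -0.04], [0, 0, -0.12], -0.5],
    [[-0.21, 0.6, -0.06], [0, 0, -0.18], -0.5],
    [[-0.28, 0.8, -0.08], [0, 0, -0.24], -0.5],
    [[-0.33, 1.0, -0.1], [0, 0, -0.288], -0.5]
  ]
}}

```text
time: 29.58
eef_pos: [0.4977, 0.0426, 0.2481]
eef_rot: [[-0.997, -0.077, -0.003], [-0.077, 0.997, -0.002], [0.003, -0.002, -1.0]]
force: [1.5, -0.8, -4.0]
grip_width: 0.0494
grip_force: 64.5
```

Request:
{"fn": "send_rows", "kwargs": {
  "motion": [
    [[0, 0, 0], [0, 0, 0], -0.5],
    [[0, 0, 0], [0, 0, 0], -0.5]
  ]
}}

```text
time: 29.82
eef_pos: [0.4966, 0.041, 0.2474]
eef_rot: [[-0.997, -0.076, -0.005], [-0.076, 0.997, -0.002], [0.005, -0.002, -1.0]]
force: [0.3, -0.6, -3.8]
grip_width: 0.0499
grip_force: 64.5
```

```bash
python3 - <<'E'
from h import *
s=sensors.sense();print(s['eef_pos'],s['joints'])
R=tool(184.3,-30);n=-R[:,2];O=np.array([.5987,.1843,.085])-R[:,0]*.003
rows((O+n*.08,R))
E
```

```text
[0.49660324 0.04099481 0.24744526] [-5.70677563e-04  1.88978260e-01  1.63095835e+00 -2.55949621e-03
  1.32618438e+00 -1.64712756e+00]
t29.8 [[-0.303, 0.541, 0.364], [-0.002, -0.673, 0.002]] mm 180 deg 30
```

Request:
{"fn": "send_rows", "kwargs": {
  "motion": [
    [[-0.06, 0.15, 0.05], [0, -0.17, 0], -0.5],
    [[-0.13, 0.3, 0.1], [0, -0.34, 0], -0.5],
    [[-0.2, 0.45, 0.2], [0, -0.51, 0], -0.5],
    [[-0.3, 0.541, 0.3], [0, -0.673, 0], -0.5],
    [[-0.303, 0.541, 0.364], [-0.002, -0.673, 0.002], -0.5]
  ]
}}

```text
time: 30.45
eef_pos: [0.5595, 0.1805, 0.1535]
eef_rot: [[-0.865, -0.075, 0.497], [-0.066, 0.997, 0.036], [-0.498, -0.001, -0.867]]
force: [-0.4, -0.6, -3.4]
grip_width: 0.0497
grip_force: 64.7
```

Request:
{"fn": "send_rows", "kwargs": {
  "motion": [
    [[0, 0, 0], [0, 0, 0], -0.5],
    [[0, 0, 0], [0, 0, 0], -0.5]
  ]
}}

```text
time: 30.7
eef_pos: [0.5634, 0.1802, 0.157]
eef_rot: [[-0.862, -0.072, 0.501], [-0.062, 0.997, 0.036], [-0.502, 0.0, -0.865]]
force: [0.4, -0.3, -2.8]
grip_width: 0.0501
grip_force: 64.7
```

```bash
python3 - <<'E'
from h import *
s=sensors.sense();print(s['eef_pos'],s['joints'],s['force'])
R=tool(184.3,-30);n=-R[:,2];O=np.array([.5987,.1843,.085])-R[:,0]*.003
rows((O+n*.02,R))
wshot('w10')
E
```

```text
[0.56340862 0.18018118 0.15699239] [ 0.31338403  0.23429464  2.00180106 -0.30613084  0.40892527 -1.07895612] [ 0.44663845 -0.26395845 -2.78262079]
t30.7 [[0.01, 0.006, 0.24], [-0.002, 0.003, -0.003]] mm 60 deg 0
```

View pics/w10.png

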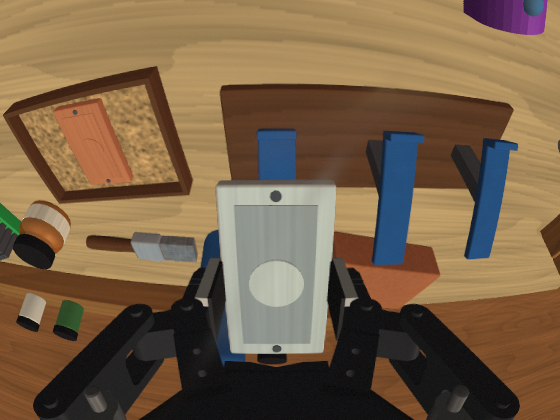

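```bash
python3 - <<'E'
from h import *
f=np.load('w10.npz');p,d=f['p'],f['d'];m={k:f[k] for k in('fx','cx','cy','R','t')}
H,S,V=np.moveaxis(cv2.cvtColor(p,cv2.COLOR_RGB2HSV).astype(int),-1,0)
R=tool(4.3,30);n=-R[:,2];O=np.array([.5987,.1843,.085])
blue=(H>98)&(H<128)&(S>90)&(V>75)
for a,b,rs in((245,310,(150,160,170,178)),(370,425,(155,180,205,230,250)),(460,520,(165,190,215,240))):
    for r in rs:
        x=np.arange(a,b)[blue[r,a:b]]
        mk=np.zeros((420,560),bool);mk[r,[x.min(),x.max()]]=1
        q=(onplane(m,n,O,mk)-O)@R*1000;print(r,x.min(),x.max(),np.round(q[:,:2],1).tolist(),'mid y',q[:,1].mean().round(1))
# arm tops: uphill end & downhill end at centre column
for c in(278,395,490):
    y=np.arange(100,300)[blue[100:300,c]];print(c,y.min(),y.max())
    mk=np.zeros((420,560),bool);mk[[y.min(),y.max()],c]=1
    print(((onplane(m,n,O,mk)-O)@R*1000).round(1)[:,:2].tolist(), 'lip top',((onplane(m,n,O+n*.01,mk)-O)@R*1000).round(1)[0,:2])
s=sensors.sense();print((s['eef_pos']-O)@R*1000,(s['eef_rot'].T@R).round(3).tolist())
# held plate centre line
g=(S<60)&(V>150)
for r in(200,300,340):
    x=np.arange(200,350)[g[r,200:350]];mk=np.zeros((420,560),bool);mk[r,[x.min(),x.max()]]=1
    q=(onplane(m,s['eef_rot'][:,2],s['eef_pos']-s['eef_rot'][:,2]*.01,mk)-s['eef_pos'])@s['eef_rot']*1000;print('plate',q.round(1)[:,:2].tolist())
E
```

```text
150 258 294 [[-43.0, 13.7], [-42.9, -11.2]] mid y 1.3
160 259 294 [[-35.9, 13.1], [-35.9, -11.2]] mid y 0.9
170 259 294 [[-28.8, 13.2], [-28.7, -11.3]] mid y 1.0
178 259 294 [[-23.0, 13.3], [-22.9, -11.4]] mid y 1.0
155 385 416 [[-40.6, -77.1], [-41.5, -101.9]] mid y -89.5
180 383 413 [[-22.0, -77.1], [-22.4, -101.5]] mid y -89.3
205 381 410 [[-2.7, -77.3], [-2.6, -101.5]] mid y -89.4
230 378 407 [[17.7, -77.2], [18.2, -101.9]] mid y -89.5
250 375 404 [[34.8, -76.8], [35.8, -102.0]] mid y -89.4
165 485 507 [[-36.7, -167.7], [-38.0, -192.5]] mid y -180.1
190 481 503 [[-15.6, -167.4], [-16.1, -192.5]] mid y -180.0
215 477 498 [[6.3, -167.9], [6.6, -192.3]] mid y -180.1
240 472 492 [[29.4, -168.2], [30.5, -191.9]] mid y -180.1
278 131 179
[[-56.2, -0.1], [-22.2, -0.1]] lip top [-57.1  -0.1]
395 134 263
[[-56.2, -83.8], [47.4, -95.9]] lip top [-57.2 -80. ]
490 147 251
[[-51.8, -170.7], [41.5, -192.9]] lip top [ -52.9 -163. ]
[  5.9463536    1.23902131 -80.33043405] [[-1.0, -0.003, 0.004], [0.003, -1.0, 0.001], [0.004, 0.001, 1.0]]
plate [[41.4, -25.7], [41.4, 25.4]]
plate [[-11.3, -37.9], [-11.3, 36.6]]
plate [[-37.8, -25.0], [-37.9, 25.3]]
```

Request:
{"fn": "send_rows", "kwargs": {
  "motion": [
    [[0.02, 0, 0.08], [0, 0, 0], -0.5],
    [[0.02, 0, 0.18], [0, 0, 0], -0.5],
    [[0.02, 0, 0.26], [0, 0, 0], -0.5],
    [[0.02, 0, 0.305], [0, 0, 0], -0.5],
    [[0.02, 0, 0.305], [0, 0, 0], -0.5]
  ]
}}

```text
time: 31.38
eef_pos: [0.5974, 0.1835, 0.0879]
eef_rot: [[-0.863, -0.073, 0.501], [-0.064, 0.997, 0.037], [-0.502, 0.0, -0.865]]
force: [-0.2, 0.2, -3.1]
grip_width: 0.0498
grip_force: 64.6
```

Request:
{"fn": "send_rows", "kwargs": {
  "motion": [
    [[0, 0, 0], [0, 0, 0], -0.5],
    [[0, 0, 0], [0, 0, 0], -0.5]
  ]
}}

```text
time: 31.62
eef_pos: [0.5969, 0.184, 0.0887]
eef_rot: [[-0.862, -0.074, 0.502], [-0.064, 0.997, 0.038], [-0.503, 0.001, -0.864]]
force: [0.1, 0.2, -3.5]
grip_width: 0.05
grip_force: 64.6
```

```bash
cat > st.py <<'E'
from h import *
R=tool(4.3,30)
def st(O):
    s=sensors.sense();print('arm frame TCP mm',((s['eef_pos']-O)@R*1000*[1,-1,-1]).round(2),'F',(s['force']@R*[1,-1,-1]).round(1),'grip',s['grip_width'].round(4),'rot',(Ro.from_matrix(tool(184.3,-30).T@s['eef_rot']).as_rotvec(degrees=True)).round(2))
E
python3 -c "
from st import *
st(np.array([.5965,.1834,.085]))"
```

```text
Traceback (most recent call last):
  File "st.py", line 4, in st
    s=sensors.sense();print('arm frame TCP mm',((s['eef_pos']-O)@R*1000*[1,-1,-1]).round(2),'F',(s['force']@R*[1,-1,-1]).round(1),'grip',s['grip_width'].round(4),'rot',(Ro.from_matrix(tool(184.3,-30).T@s['eef_rot']).as_rotvec(degrees=True)).round(2))
                                                                                                                                         ^^^^^^^^^^^^^^^^^^^^^
AttributeError: 'float' object has no attribute 'round'
```

Request:
{"fn": "send_rows", "kwargs": {
  "motion": [
    [[0, 0.001, 0.006], [0, 0, 0], -0.5],
    [[0, 0.001, 0.006], [0, 0, 0], -0.5]
  ]
}}

```text
time: 31.88
eef_pos: [0.5975, 0.1843, 0.0868]
eef_rot: [[-0.862, -0.074, 0.501], [-0.064, 0.997, 0.038], [-0.502, 0.0, -0.865]]
force: [-0.1, 0.2, -4.6]
grip_width: 0.0497
grip_force: 64.7
```

Request:
{"fn": "send_rows", "kwargs": {
  "motion": [
    [[0, 0, 0.006], [0, 0, 0], -0.5],
    [[0, 0, 0.006], [0, 0, 0], -0.5]
  ]
}}

```text
time: 32.12
eef_pos: [0.5983, 0.1843, 0.0853]
eef_rot: [[-0.862, -0.074, 0.501], [-0.064, 0.997, 0.038], [-0.502, 0.0, -0.865]]
force: [-0.4, -0.1, -1.3]
grip_width: 0.05
grip_force: 64.9
```

```bash
sed -i "s/s\['grip_width'\].round(4)/round(s['grip_width'],4)/" st.py; python3 -c "
from st import *
st(np.array([.5965,.1834,.085]))"
```

```text
arm frame TCP mm [ 1.79  0.8  -0.64] F [-1.  -0.1 -0.9] grip 0.05 rot [ 0.   -0.14  0.04]
```

Request:
{"fn": "send_rows", "kwargs": {
  "motion": [
    [[0.008, -0.003, 0.001], [0, 0, 0], -0.5],
    [[0.008, -0.003, 0.001], [0, 0, 0], -0.5]
  ]
}}

```text
time: 32.38
eef_pos: [0.5979, 0.184, 0.085]
eef_rot: [[-0.861, -0.075, 0.503], [-0.064, 0.997, 0.039], [-0.504, 0.001, -0.863]]
force: [0.5, 2.1, 2.3]
grip_width: 0.0498
grip_force: 65.2
```

Request:
{"fn": "send_rows", "kwargs": {
  "motion": [
    [[0.008, 0, 0], [0, 0, 0], -0.5],
    [[0.008, 0, 0], [0, 0, 0], -0.5]
  ]
}}

```text
time: 32.62
eef_pos: [0.5957, 0.1836, 0.0838]
eef_rot: [[-0.862, -0.075, 0.502], [-0.064, 0.997, 0.038], [-0.504, 0.001, -0.864]]
force: [-0.2, 1.5, 5.3]
grip_width: 0.05
grip_force: 65.4
```

```bash
python3 -c "
from st import *
st(np.array([.5965,.1834,.085]))"
```

```text
arm frame TCP mm [-1.26  0.28 -0.68] F [2.6 1.5 4.6] grip 0.05 rot [-0.03 -0.24  0.05]
```

Request:
{"fn": "send_rows", "kwargs": {
  "motion": [
    [[0.006, 0, 0], [0, 0, 0], -0.5],
    [[0.006, 0, 0], [0, 0, 0], -0.5]
  ]
}}

```text
time: 32.88
eef_pos: [0.595, 0.1835, 0.0834]
eef_rot: [[-0.861, -0.075, 0.503], [-0.064, 0.997, 0.038], [-0.504, 0.001, -0.863]]
force: [0.3, -0.4, 5.6]
grip_width: 0.0499
grip_force: 65.5
```

Request:
{"fn": "send_rows", "kwargs": {
  "motion": [
    [[0.006, 0, 0], [0, 0, 0], -0.5],
    [[0.006, 0, 0], [0, 0, 0], -0.5]
  ]
}}

```text
time: 33.12
eef_pos: [0.5951, 0.1836, 0.0834]
eef_rot: [[-0.86, -0.075, 0.505], [-0.064, 0.997, 0.039], [-0.506, 0.001, -0.862]]
force: [3.3, -1.5, 5.8]
grip_width: 0.0501
grip_force: 65.4
```

```bash
python3 -c "
from st import *
st(np.array([.5965,.1834,.085]))"
```

```text
arm frame TCP mm [-2.04  0.28 -0.69] F [ 5.6 -1.7  3.5] grip 0.0501 rot [-0.05 -0.41  0.06]
```

Lip contact came at x = -2.0 mm, so I'm releasing.

Request:
{"fn": "send_rows", "kwargs": {
  "motion": [
    [[-0.003, 0, 0], [0, 0, 0], -0.2],
    [[-0.003, 0, 0], [0, 0, 0], 0.1],
    [[-0.003, 0, 0], [0, 0, 0], 0.3],
    [[-0.003, 0, 0], [0, 0, 0], 0.5],
    [[-0.003, 0, 0], [0, 0, 0], 0.5]
  ]
}}

```text
time: 33.75
eef_pos: [0.5921, 0.1828, 0.081]
eef_rot: [[-0.864, -0.074, 0.499], [-0.064, 0.997, 0.037], [-0.5, -0.0, -0.866]]
force: [-0.3, 0.7, -0.4]
grip_width: 0.0642
grip_force: 0.0
```

Request:
{"fn": "send_rows", "kwargs": {
  "motion": [
    [[0, 0, -0.04], [0, 0, 0], 0.5],
    [[0, 0, -0.15], [0, 0, 0], 0.5],
    [[0, 0, -0.35], [0, 0, 0], 0.5],
    [[0, 0, -0.5], [0, 0, 0], 0.5],
    [[0, 0, -0.5], [0, 0, 0], 0.5]
  ]
}}

```text
time: 34.38
eef_pos: [0.5303, 0.179, 0.1934]
eef_rot: [[-0.86, -0.075, 0.505], [-0.064, 0.997, 0.04], [-0.507, 0.002, -0.862]]
force: [0.9, 0.7, -0.3]
grip_width: 0.064
grip_force: 0.0
```

```bash
python3 - <<'E'
from h import *
wshot('w11');s=sensors.sense();print(s['eef_pos'],s['joints'])
rows(((.46,-.07,.24),tool(167.2)))
E
```

```text
[0.53035337 0.17880285 0.19185951] [ 0.33511386  0.14015788  2.01202042 -0.27650545  0.49081653 -1.09886169]
t34.4 [[0.209, -0.971, -0.347], [0.102, 0.668, 0.37]] mm 263 deg 35
```

View pics/w11.png

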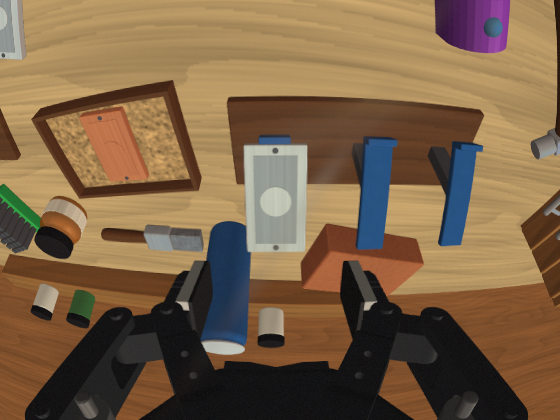

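The silver plate is seated straight on the near arm at (276,198), against the lip at (275,140). Next is plate1.

Request:
{"fn": "send_rows", "kwargs": {
  "motion": [
    [[0.04, -0.2, -0.08], [0.02, 0.13, 0.07], 0.45],
    [[0.08, -0.4, -0.15], [0.04, 0.27, 0.15], 0.45],
    [[0.12, -0.6, -0.22], [0.06, 0.4, 0.22], 0.45],
    [[0.16, -0.8, -0.28], [0.08, 0.53, 0.3], 0.45],
    [[0.209, -0.971, -0.34], [0.102, 0.668, 0.37], 0.45]
  ]
}}

```text
time: 35.05
eef_pos: [0.4605, -0.0721, 0.2366]
eef_rot: [[-0.974, 0.225, -0.007], [0.225, 0.974, -0.0], [0.007, -0.002, -1.0]]
force: [0.6, -1.2, 0.1]
grip_width: 0.0617
grip_force: 0.0
```

Request:
{"fn": "send_rows", "kwargs": {
  "motion": [
    [[0.05, 0, 0], [0, 0, 0], 0.45],
    [[0.1, -0.12, 0.1], [0, 0, 0], 0.45],
    [[0.1, -0.12, 0.26], [0, 0, 0], 0.45],
    [[0.1, -0.12, 0.26], [0, 0, 0], 0.45],
    [[0.1, -0.12, 0.26], [0, 0, 0], 0.45]
  ]
}}

```text
time: 35.67
eef_pos: [0.4299, -0.0934, 0.1726]
eef_rot: [[-0.975, 0.221, -0.003], [0.221, 0.975, -0.001], [0.003, -0.002, -1.0]]
force: [0.6, -0.3, 0.1]
grip_width: 0.0618
grip_force: 0.0
```

```bash
python3 - <<'E'
from h import *
silver('w12')
s=sensors.sense();print(s['eef_pos'],s['grip_width'])
rows(((.433,-.0955,-.002),tool(167.2)))
E
```

```text
silver [ 248  142   55   94 4955] (array([433. , -95.3]), 95.0, 52.2, -12.6)
silver [ 523  247   37   93 2334] (array([688.2, 281.7]), 217.3, 64.7, 22.7)
[ 0.43065248 -0.09364821  0.17317363] 0.061811624829310706
t35.7 [[-0.011, -0.004, 0.701], [-0.002, -0.001, 0.001]] mm 175 deg 0
```

Request:
{"fn": "send_rows", "kwargs": {
  "motion": [
    [[-0.011, -0.004, 0.15], [0, 0, 0], 0.45],
    [[-0.011, -0.004, 0.35], [0, 0, 0], 0.45],
    [[-0.011, -0.004, 0.55], [0, 0, 0], 0.45],
    [[-0.011, -0.004, 0.66], [0, 0, 0], 0.45],
    [[-0.011, -0.004, 0.66], [0, 0, 0], 0.45]
  ]
}}

```text
time: 36.35
eef_pos: [0.4317, -0.0954, 0.0067]
eef_rot: [[-0.975, 0.221, -0.005], [0.221, 0.975, -0.001], [0.005, -0.002, -1.0]]
force: [-0.2, -0.1, -0.4]
grip_width: 0.0619
grip_force: 0.0
```

Request:
{"fn": "send_rows", "kwargs": {
  "motion": [
    [[0, 0, 0.02], [0, 0, 0], 0.45],
    [[0, 0, 0.041], [0, 0, 0], 0.45],
    [[0, 0, 0.041], [0, 0, 0], 0.45]
  ]
}}

```text
time: 36.72
eef_pos: [0.4322, -0.0959, -0.0023]
eef_rot: [[-0.975, 0.222, -0.002], [0.222, 0.975, -0.002], [0.001, -0.002, -1.0]]
force: [-0.6, -0.1, 0.8]
grip_width: 0.0616
grip_force: 0.0
```

```bash
python3 - <<'E'
from h import *
s=sensors.sense();print(s['eef_pos'],s['force'])
rows(((.433,-.0954,-.0015),tool(167.3)))
E
```

```text
[ 0.43215559 -0.09593495 -0.00232696] [-0.57208963 -0.13589573  0.75925614]
t36.7 [[-0.003, 0.003, -0.003], [-0.003, -0.001, -0.002]] mm 1 deg 0
```

Request:
{"fn": "send_rows", "kwargs": {
  "motion": [
    [[0, 0, -0.003], [0, 0, 0], 0.3],
    [[0, 0, -0.003], [0, 0, 0], 0.0],
    [[0, 0, -0.003], [0, 0, 0], -0.5],
    [[0, 0, -0.003], [0, 0, 0], -0.5],
    [[0, 0, -0.003], [0, 0, 0], -0.5]
  ]
}}

```text
time: 37.35
eef_pos: [0.4319, -0.0958, -0.0012]
eef_rot: [[-0.975, 0.222, -0.002], [0.222, 0.975, -0.002], [0.001, -0.002, -1.0]]
force: [-1.4, 1.4, 8.7]
grip_width: 0.05
grip_force: 61.0
```

Request:
{"fn": "send_rows", "kwargs": {
  "motion": [
    [[0, 0, -0.05], [0, 0, 0], -0.5],
    [[0, 0, -0.25], [0, 0, 0], -0.5],
    [[0, 0, -0.5], [0, 0, 0], -0.5],
    [[0, 0, -0.75], [0, 0, 0], -0.5],
    [[0, 0, -0.98], [0, 0, 0], -0.5]
  ]
}}

```text
time: 37.98
eef_pos: [0.4315, -0.0952, 0.2455]
eef_rot: [[-0.975, 0.222, -0.002], [0.222, 0.975, -0.002], [0.002, -0.002, -1.0]]
force: [1.8, -0.1, -2.9]
grip_width: 0.0501
grip_force: 64.3
```

```bash
python3 - <<'E'
from h import *
s=sensors.sense();print(s['eef_pos'],s['grip_width'],s['force'])
R=tool(184.3,-30);n=-R[:,2];O=np.array([.5830,.3632,.085])-R[:,0]*.003
rows(((.46,.14,.26),tool(184.3)),(O+n*.1,R))
E
```

```text
[ 0.43150068 -0.09520853  0.24553971] 0.05005186298617364 [ 1.80467288 -0.05093648 -2.92214181]
t38.0 [[0.098, 0.943, -0.06], [-0.002, -0.003, -0.38]] mm 237 deg 17
t38.0 [[-0.003, 1.867, 0.286], [-0.102, -0.664, -0.371]] mm 472 deg 35
```

Request:
{"fn": "send_rows", "kwargs": {
  "motion": [
    [[0.02, 0.2, -0.01], [0, 0, -0.08], -0.5],
    [[0.04, 0.4, -0.02], [0, 0, -0.16], -0.5],
    [[0.06, 0.6, -0.04], [0, 0, -0.24], -0.5],
    [[0.08, 0.8, -0.05], [0, 0, -0.32], -0.5],
    [[0.098, 0.943, -0.06], [0, 0, -0.38], -0.5]
  ]
}}

```text
time: 38.6
eef_pos: [0.4599, 0.1417, 0.2577]
eef_rot: [[-0.997, -0.078, -0.003], [-0.078, 0.997, -0.001], [0.004, -0.001, -1.0]]
force: [0.4, -0.6, -3.0]
grip_width: 0.05
grip_force: 64.3
```

Request:
{"fn": "send_rows", "kwargs": {
  "motion": [
    [[0, 0.08, 0], [0, -0.1, 0], -0.5],
    [[-0.05, 0.2, 0], [0, -0.2, 0], -0.5]
  ]
}}

```text
time: 38.85
eef_pos: [0.4679, 0.1908, 0.2571]
eef_rot: [[-0.985, -0.075, 0.153], [-0.074, 0.997, 0.01], [-0.153, -0.002, -0.988]]
force: [0.6, -1.0, -2.5]
grip_width: 0.05
grip_force: 64.3
```

```bash
python3 - <<'E'
from h import *
s=sensors.sense();print(s['eef_pos'],s['joints'])
R=tool(184.3,-30);n=-R[:,2];O=np.array([.5830,.3632,.085])-R[:,0]*.003
rows((O+n*.08,R))
E
```

```text
[0.4679042  0.19080996 0.25712025] [ 0.33381361  0.11471773  1.71047047 -0.04461115  1.16824729 -1.29731456]
t38.9 [[-0.295, 0.654, 0.455], [-0.002, -0.471, 0.0]] mm 212 deg 21
```

Request:
{"fn": "send_rows", "kwargs": {
  "motion": [
    [[-0.08, 0.2, 0.03], [0, -0.12, 0], -0.5],
    [[-0.16, 0.4, 0.1], [0, -0.24, 0], -0.5],
    [[-0.24, 0.6, 0.25], [0, -0.36, 0], -0.5],
    [[-0.295, 0.654, 0.42], [0, -0.471, 0], -0.5],
    [[-0.295, 0.654, 0.455], [0, -0.471, 0], -0.5]
  ]
}}

```text
time: 39.48
eef_pos: [0.5437, 0.3593, 0.1511]
eef_rot: [[-0.867, -0.077, 0.492], [-0.07, 0.997, 0.032], [-0.493, -0.007, -0.87]]
force: [-0.6, -1.0, -2.5]
grip_width: 0.05
grip_force: 64.4
```

Request:
{"fn": "send_rows", "kwargs": {
  "motion": [
    [[0, 0, 0], [0, 0, 0], -0.5],
    [[0, 0, 0], [0, 0, 0], -0.5],
    [[0, 0, 0], [0, 0, 0], -0.5]
  ]
}}

```text
time: 39.85
eef_pos: [0.5486, 0.3601, 0.1584]
eef_rot: [[-0.862, -0.073, 0.501], [-0.063, 0.997, 0.038], [-0.503, 0.001, -0.864]]
force: [0.9, 0.9, -1.8]
grip_width: 0.05
grip_force: 64.4
```

```bash
python3 - <<'E'
from st import *
p,d,m=wshot('w13')
H,S,V=np.moveaxis(cv2.cvtColor(p,cv2.COLOR_RGB2HSV).astype(int),-1,0)
n=-R[:,2];O=np.array([.5830,.3632,.085]);st(O);print(sensors.sense()['joints'])
blue=(H>98)&(H<128)&(S>90)&(V>60)
for r in(150,160,170,178):
    x=np.arange(235,325)[blue[r,235:325]]
    if len(x)<5: continue
    mk=np.zeros((420,560),bool);mk[r,[x.min(),x.max()]]=1
    q=(onplane(m,n,O,mk)-O)@R*1000;print(r,x.min(),x.max(),'world-left mid y',-q[:,1].mean().round(1),'x',q[0,0].round(1))
E
```

```text
arm frame TCP mm [ 6.49 -0.44 80.73] F [-1.  -0.5 -2.6] grip 0.05 rot [ 0.01 -0.17  0.1 ]
[ 0.67835849  0.33824205  1.82421393 -0.53006703  0.59956512 -0.58125033]
150 258 293 world-left mid y -0.5 x -41.3
160 258 293 world-left mid y -0.6 x -34.2
170 258 293 world-left mid y -0.6 x -27.0
178 258 293 world-left mid y -0.6 x -21.2
```

Request:
{"fn": "send_rows", "kwargs": {
  "motion": [
    [[0.018, 0, 0.08], [0, 0, 0], -0.5],
    [[0.018, 0, 0.18], [0, 0, 0], -0.5],
    [[0.018, 0, 0.26], [0, 0, 0], -0.5],
    [[0.018, 0, 0.31], [0, 0, 0], -0.5],
    [[0.018, 0, 0.31], [0, 0, 0], -0.5]
  ]
}}

```text
time: 40.52
eef_pos: [0.5824, 0.3624, 0.0858]
eef_rot: [[-0.864, -0.074, 0.498], [-0.065, 0.997, 0.035], [-0.499, -0.002, -0.866]]
force: [0.1, -0.6, -2.2]
grip_width: 0.0506
grip_force: 64.3
```

Request:
{"fn": "send_rows", "kwargs": {
  "motion": [
    [[0, 0, 0.004], [0, 0, 0], -0.5],
    [[0, 0, 0.004], [0, 0, 0], -0.5]
  ]
}}

```text
time: 40.78
eef_pos: [0.5828, 0.3632, 0.0866]
eef_rot: [[-0.863, -0.075, 0.5], [-0.065, 0.997, 0.037], [-0.501, -0.001, -0.865]]
force: [0.2, -0.0, -3.2]
grip_width: 0.0504
grip_force: 64.3
```

Request:
{"fn": "send_rows", "kwargs": {
  "motion": [
    [[0, 0, 0.006], [0, 0, 0], -0.5],
    [[0, 0, 0.006], [0, 0, 0], -0.5]
  ]
}}

```text
time: 41.02
eef_pos: [0.5834, 0.3631, 0.0849]
eef_rot: [[-0.863, -0.075, 0.499], [-0.065, 0.997, 0.037], [-0.501, -0.001, -0.866]]
force: [-0.0, -0.0, -2.7]
grip_width: 0.0499
grip_force: 64.3
```

```bash
python3 -c "
from st import *
st(np.array([.583,.3627,.085]))"
```

```text
arm frame TCP mm [ 0.3   0.34 -0.34] F [-1.4 -0.  -2.3] grip 0.0499 rot [ 0.05 -0.04 -0.02]
```

Request:
{"fn": "send_rows", "kwargs": {
  "motion": [
    [[0, -0.001, 0.005], [0, 0, 0], -0.5],
    [[0, -0.001, 0.005], [0, 0, 0], -0.5]
  ]
}}

```text
time: 41.28
eef_pos: [0.5837, 0.363, 0.0844]
eef_rot: [[-0.863, -0.075, 0.5], [-0.065, 0.997, 0.037], [-0.501, -0.0, -0.865]]
force: [-4.2, -1.1, 3.4]
grip_width: 0.0498
grip_force: 65.3
```

Request:
{"fn": "send_rows", "kwargs": {
  "motion": [
    [[0.006, 0, 0.001], [0, 0, 0], -0.5],
    [[0.006, 0, 0.001], [0, 0, 0], -0.5]
  ]
}}

```text
time: 41.52
eef_pos: [0.5837, 0.3631, 0.0844]
eef_rot: [[-0.862, -0.075, 0.501], [-0.065, 0.997, 0.038], [-0.503, -0.0, -0.864]]
force: [-3.4, -1.2, 5.3]
grip_width: 0.0501
grip_force: 65.4
```

```bash
python3 -c "
from st import *
st(np.array([.583,.3627,.085]))"
```

```text
arm frame TCP mm [ 0.32  0.3  -0.87] F [-0.4 -1.   6.4] grip 0.0501 rot [ 0.01 -0.19 -0.01]
```

Request:
{"fn": "send_rows", "kwargs": {
  "motion": [
    [[0.006, 0, 0], [0, 0, 0], -0.5],
    [[0.006, 0, 0], [0, 0, 0], -0.5]
  ]
}}

```text
time: 41.78
eef_pos: [0.5832, 0.3633, 0.0841]
eef_rot: [[-0.861, -0.075, 0.502], [-0.065, 0.997, 0.038], [-0.504, 0.0, -0.864]]
force: [-1.0, -2.4, 6.3]
grip_width: 0.05
grip_force: 65.2
```

Request:
{"fn": "send_rows", "kwargs": {
  "motion": [
    [[0.006, 0, 0], [0, 0, 0], -0.5],
    [[0.006, 0, 0], [0, 0, 0], -0.5]
  ]
}}

```text
time: 42.02
eef_pos: [0.5822, 0.3636, 0.0836]
eef_rot: [[-0.861, -0.076, 0.503], [-0.065, 0.997, 0.039], [-0.504, 0.001, -0.863]]
force: [-0.4, -0.9, 5.0]
grip_width: 0.0501
grip_force: 65.2
```

```bash
python3 -c "
from st import *
st(np.array([.583,.3627,.085]))"
```

```text
arm frame TCP mm [-1.36  0.93 -0.84] F [ 2.1 -0.9  4.6] grip 0.0501 rot [-0.06 -0.29 -0.01]
```

Request:
{"fn": "send_rows", "kwargs": {
  "motion": [
    [[0.006, -0.003, 0], [0, 0, 0], -0.5],
    [[0.006, -0.003, 0], [0, 0, 0], -0.5]
  ]
}}

```text
time: 42.28
eef_pos: [0.5811, 0.3633, 0.083]
eef_rot: [[-0.861, -0.076, 0.503], [-0.065, 0.997, 0.04], [-0.505, 0.002, -0.863]]
force: [-0.1, 0.4, 5.6]
grip_width: 0.0499
grip_force: 65.2
```

Request:
{"fn": "send_rows", "kwargs": {
  "motion": [
    [[0.006, 0, 0], [0, 0, 0], -0.5],
    [[0.006, 0, 0], [0, 0, 0], -0.5]
  ]
}}

```text
time: 42.52
eef_pos: [0.5799, 0.3633, 0.0823]
eef_rot: [[-0.861, -0.076, 0.503], [-0.065, 0.997, 0.04], [-0.505, 0.002, -0.863]]
force: [-0.4, 0.2, 5.4]
grip_width: 0.0502
grip_force: 65.2
```

```bash
python3 -c "
from st import *
st(np.array([.583,.3627,.085]))"
```

```text
arm frame TCP mm [-4.    0.83 -0.86] F [2.4 0.2 4.9] grip 0.0502 rot [-0.13 -0.33 -0.  ]
```

Request:
{"fn": "send_rows", "kwargs": {
  "motion": [
    [[0.006, -0.003, 0], [0, 0, 0], -0.5],
    [[0.006, -0.003, 0], [0, 0, 0], -0.5]
  ]
}}

```text
time: 42.78
eef_pos: [0.5798, 0.3633, 0.0822]
eef_rot: [[-0.86, -0.077, 0.505], [-0.065, 0.997, 0.042], [-0.507, 0.003, -0.862]]
force: [2.5, 0.5, 6.9]
grip_width: 0.0501
grip_force: 65.0
```

Request:
{"fn": "send_rows", "kwargs": {
  "motion": [
    [[0.004, 0, 0], [0, 0, 0], -0.5],
    [[0.004, 0, 0], [0, 0, 0], -0.5]
  ]
}}

```text
time: 43.02
eef_pos: [0.5798, 0.3633, 0.0823]
eef_rot: [[-0.859, -0.077, 0.506], [-0.065, 0.997, 0.042], [-0.508, 0.003, -0.861]]
force: [3.8, 0.3, 5.4]
grip_width: 0.0501
grip_force: 64.8
```

```bash
python3 -c "
from st import *
st(np.array([.583,.3627,.085]))"
```

```text
arm frame TCP mm [-4.05  0.87 -0.8 ] F [6.  0.  2.8] grip 0.0501 rot [-0.21 -0.51 -0.  ]
```

Request:
{"fn": "send_rows", "kwargs": {
  "motion": [
    [[-0.003, 0, 0], [0, 0, 0], -0.2],
    [[-0.003, 0, 0], [0, 0, 0], 0.1],
    [[-0.003, 0, 0], [0, 0, 0], 0.3],
    [[-0.003, 0, 0], [0, 0, 0], 0.5],
    [[-0.003, 0, 0], [0, 0, 0], 0.5]
  ]
}}

```text
time: 43.65
eef_pos: [0.5757, 0.3603, 0.0781]
eef_rot: [[-0.864, -0.075, 0.498], [-0.066, 0.997, 0.036], [-0.499, -0.002, -0.866]]
force: [-0.2, -0.7, 0.8]
grip_width: 0.0639
grip_force: 0.0
```

Request:
{"fn": "send_rows", "kwargs": {
  "motion": [
    [[0, 0, -0.04], [0, 0, 0], 0.5],
    [[0, 0, -0.15], [0, 0, 0], 0.5],
    [[0, 0, -0.35], [0, 0, 0], 0.5],
    [[0, 0, -0.5], [0, 0, 0], 0.5],
    [[0, 0, -0.5], [0, 0, 0], 0.5]
  ]
}}

```text
time: 44.28
eef_pos: [0.5137, 0.3573, 0.1906]
eef_rot: [[-0.861, -0.076, 0.503], [-0.064, 0.997, 0.041], [-0.504, 0.003, -0.864]]
force: [0.2, -0.2, 0.0]
grip_width: 0.0637
grip_force: 0.0
```

```bash
python3 - <<'E'
from st import *
p,d,m=wshot('w14')
H,S,V=np.moveaxis(cv2.cvtColor(p,cv2.COLOR_RGB2HSV).astype(int),-1,0);n=-R[:,2]
k=((S<70)&(V>110)).astype(np.uint8);nn,l,stt,ce=cv2.connectedComponentsWithStats(k)
for i in range(1,nn):
    if stt[i,4]>1500 and stt[i,1]<260:
        for O in(np.array([.583,.3627,.085]),np.array([.5965,.1834,.085])):
            q=(onplane(m,n,O+n*.01,l==i)-O)@R*1000;print(stt[i],rect(np.c_[q[:,0],-q[:,1]]/1000))
# scene + top check of switch
for c in('top','scene'):
    P,D=vision.grab_frame(c);cm=vision.camera_model(c);H,S,V=np.moveaxis(cv2.cvtColor(P,cv2.COLOR_RGB2HSV).astype(int),-1,0);W=cloud(D,cm)
    r=((H<6)|(H>174))&(S>170)&(W[...,2]>.07)&(W[...,2]<.13)&(W[...,1]<-.2);print(c,np.median(W[r],0),r.sum())
s=sensors.sense();print(s['eef_pos'])
rows(((.46,.14,.26),tool(184.3)))
E
```

```text
[ 245  149   64  108 6538] (array([-2.6,  1. ]), 95.8, 52.0, 0.1)
[ 245  149   64  108 6538] (array([ -2.6, 180.8]), 95.8, 52.0, 0.1)
[  49  155   72   98 4731] (array([  -2.1, -193.2]), 95.5, 89.9, 0.2)
[  49  155   72   98 4731] (array([ -2.2, -13.4]), 95.5, 89.9, 0.2)
top [ 0.31857204 -0.31603331  0.10246527] 39
scene [ 0.32677684 -0.31373119  0.10159697] 39
[0.51355081 0.35584536 0.18630248]
t44.4 [[0.094, -0.845, -0.393], [-0.002, 0.666, 0.0]] mm 234 deg 30
```

View pics/w14.png

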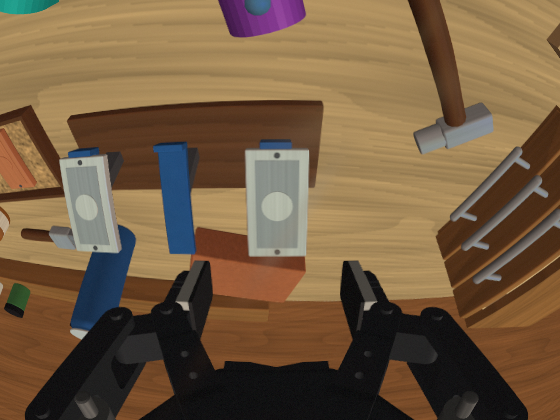

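Both plates sit straight on their arms with their ends at the lips. That leaves the switch.

Request:
{"fn": "send_rows", "kwargs": {
  "motion": [
    [[0.02, -0.17, -0.08], [0, 0.13, 0], 0.5],
    [[0.04, -0.34, -0.16], [0, 0.27, 0], 0.0],
    [[0.06, -0.51, -0.24], [0, 0.4, 0], -0.5],
    [[0.08, -0.68, -0.32], [0, 0.53, 0], -1],
    [[0.094, -0.845, -0.393], [0, 0.666, 0], -1]
  ]
}}

```text
time: 45.05
eef_pos: [0.4598, 0.1385, 0.2598]
eef_rot: [[-0.997, -0.074, -0.004], [-0.074, 0.997, -0.001], [0.004, -0.001, -1.0]]
force: [1.1, -0.7, -0.5]
grip_width: 0.0
grip_force: 0.0
```

Request:
{"fn": "send_rows", "kwargs": {
  "motion": [
    [[0.05, -0.18, 0], [0, 0, 0.02], -1],
    [[0.1, -0.36, 0], [0, 0, 0.04], -1],
    [[0.14, -0.55, 0], [0, 0, 0.06], -1],
    [[0.18, -0.7, 0], [0, 0, 0.08], -1],
    [[0.22, -0.8, 0], [0, 0, 0.1], -1]
  ]
}}

```text
time: 45.68
eef_pos: [0.4199, -0.0653, 0.259]
eef_rot: [[-1.0, 0.007, -0.002], [0.007, 1.0, -0.001], [0.002, -0.001, -1.0]]
force: [-0.2, -0.5, 0.3]
grip_width: 0.0001
grip_force: 0.0
```

```bash
python3 - <<'E'
from h import *
s=sensors.sense();print(s['eef_pos'],s['joints'],s['grip_width'])
rows(((.30,-.30,.22),tool(181)),((.265,-.328,.2),tool(181)))
E
```

```text
[ 0.41987134 -0.06529718  0.25897642] [-2.52584566e-01  7.09568868e-02  1.74460050e+00 -1.37758873e-03
  1.32789348e+00 -1.81649806e+00] 0.0001058881245174994
t45.7 [[0.473, -0.942, 0.158], [-0.001, -0.003, -0.031]] mm 266 deg 1
t45.7 [[0.612, -1.055, 0.238], [-0.001, -0.003, -0.031]] mm 311 deg 1
```

Request:
{"fn": "send_rows", "kwargs": {
  "motion": [
    [[0.09, -0.19, 0], [0, 0, 0], -1],
    [[0.18, -0.38, 0.03], [0, 0, 0], -1],
    [[0.28, -0.57, 0.07], [0, 0, 0], -1],
    [[0.38, -0.76, 0.12], [0, 0, 0], -1],
    [[0.47, -0.94, 0.16], [0, 0, 0], -1]
  ]
}}

```text
time: 46.3
eef_pos: [0.3005, -0.2993, 0.2188]
eef_rot: [[-1.0, 0.005, -0.001], [0.005, 1.0, 0.001], [0.001, 0.001, -1.0]]
force: [1.3, -0.8, -0.9]
grip_width: 0.0003
grip_force: 0.0
```

Request:
{"fn": "send_rows", "kwargs": {
  "motion": [
    [[0, 0, 0], [0, 0, 0], -1],
    [[0, 0, 0], [0, 0, 0], -1]
  ]
}}

```text
time: 46.55
eef_pos: [0.3017, -0.2974, 0.2196]
eef_rot: [[-1.0, 0.006, -0.001], [0.006, 1.0, 0.002], [0.001, 0.002, -1.0]]
force: [0.2, 0.3, 0.4]
grip_width: -0.0
grip_force: 0.0
```

```bash
python3 - <<'E'
from h import *
p,d,m=wshot('w15');H,S,V=np.moveaxis(cv2.cvtColor(p,cv2.COLOR_RGB2HSV).astype(int),-1,0);Z=np.array([0,0,1.])
k=(((H<7)|(H>172))&(S>150)&(V>60)).astype(np.uint8);n,l,st,ce=cv2.connectedComponentsWithStats(k)
for i in range(1,n):
    if st[i,4]>60: q=onplane(m,Z,np.array([0,0,.093]),l==i);print(st[i],ce[i],'ball@.093',q.mean(0),rect(q))
k=((S<75)&(H>75)&(H<125)&(V>60)).astype(np.uint8);n,l,st,ce=cv2.connectedComponentsWithStats(k)
for i in range(1,n):
    if st[i,4]>600: print('box',st[i],rect(onplane(m,Z,np.array([0,0,.025]),l==i)))
s=sensors.sense();print(s['eef_pos'],s['joints'])
rows(((.272,-.325,.2),tool(181)))
E
```

```text
[238 202  30  29 649] [252.26964561 216.10169492] ball@.093 [ 0.31881796 -0.31813407  0.093     ] (array([ 319.1, -318.3]), 26.2, 25.2, 24.4)
box [ 237  193   53   61 1294] (array([ 354.1, -310.8]), 66.1, 47.7, 10.6)
box [   0  387   53   33 1180] (array([ 867. , -985.2]), 332.6, 120.8, -65.2)
[ 0.30214495 -0.29702239  0.21993803] [-8.77189520e-01  1.03839519e-01  1.81314454e+00  6.93116223e-04
  1.22537192e+00 -2.44427789e+00]
t46.6 [[0.12, -0.112, 0.08], [0.001, 0.0, -0.027]] mm 46 deg 1
```

Request:
{"fn": "send_rows", "kwargs": {
  "motion": [
    [[0.05, -0.06, 0], [0, 0, 0], -1],
    [[0.1, -0.115, 0], [0, 0, 0], -1],
    [[0.1, -0.115, 0.2], [0, 0, 0], -1],
    [[0.1, -0.115, 0.4], [0, 0, 0], -1],
    [[0.1, -0.115, 0.565], [0, 0, 0], -1]
  ]
}}

```text
time: 47.22
eef_pos: [0.278, -0.3251, 0.0783]
eef_rot: [[-1.0, 0.001, 0.001], [0.001, 1.0, -0.001], [-0.001, -0.001, -1.0]]
force: [-0.1, -0.8, 0.6]
grip_width: -0.0001
grip_force: 0.0
```

Request:
{"fn": "send_rows", "kwargs": {
  "motion": [
    [[0, 0, 0], [0, 0, 0], -1],
    [[0, 0, 0], [0, 0, 0], -1],
    [[0, 0, 0], [0, 0, 0], -1]
  ]
}}

```text
time: 47.6
eef_pos: [0.2785, -0.3277, 0.0812]
eef_rot: [[-1.0, 0.003, 0.003], [0.003, 1.0, -0.004], [-0.003, -0.004, -1.0]]
force: [-1.1, 0.6, -1.2]
grip_width: 0.0001
grip_force: 0.0
```

```bash
python3 - <<'E'
from h import *
s=sensors.sense();print(s['eef_pos'],s['joints'],s['force'])
u=np.array([np.cos(np.radians(10.8)),np.sin(np.radians(10.8))]);c=np.array([.3188,-.3181])+.038*u;print('box',c)
for a in(-.030,-.01,.01,.018): rows(((*(c+a*u),.078),s['eef_rot']))
E
```

```text
[ 0.27848547 -0.32770277  0.08120134] [-9.64924237e-01  2.94053151e-01  2.00406977e+00  3.50715173e-04
  8.38052714e-01 -2.53310431e+00] [-1.10317636  0.57753278 -1.19772166]
box [ 0.35612692 -0.31097951]
t47.6 [[-0.193, 0.045, 0.013], [0.0, 0.0, 0.0]] mm 50 deg 0
t47.6 [[-0.271, 0.06, 0.013], [0.0, 0.0, 0.0]] mm 69 deg 0
t47.6 [[-0.35, 0.075, 0.014], [0.0, 0.0, 0.0]] mm 89 deg 0
t47.6 [[-0.381, 0.082, 0.014], [0.0, 0.0, 0.0]] mm 97 deg 0
```

Push along the arc, then creep to the stop.

Request:
{"fn": "send_rows", "kwargs": {
  "motion": [
    [[-0.06, 0.02, 0], [0, 0, 0], -1],
    [[-0.11, 0.03, 0.005], [0, 0, 0], -1],
    [[-0.16, 0.04, 0.01], [0, 0, 0], -1],
    [[-0.2, 0.047, 0.01], [0, 0, 0], -1],
    [[-0.24, 0.055, 0.01], [0, 0, 0], -1]
  ]
}}

```text
time: 48.22
eef_pos: [0.3381, -0.3128, 0.0769]
eef_rot: [[-1.0, 0.003, 0.001], [0.003, 1.0, -0.001], [-0.001, -0.001, -1.0]]
force: [-0.9, 0.6, 1.0]
grip_width: -0.0002
grip_force: 0.5
```

Request:
{"fn": "send_rows", "kwargs": {
  "motion": [
    [[-0.03, 0.006, 0], [0, 0, 0], -1],
    [[-0.06, 0.012, 0], [0, 0, 0], -1],
    [[-0.09, 0.018, 0], [0, 0, 0], -1],
    [[-0.11, 0.02, 0], [0, 0, 0], -1],
    [[-0.11, 0.02, 0], [0, 0, 0], -1]
  ]
}}

```text
time: 48.85
eef_pos: [0.3653, -0.3083, 0.077]
eef_rot: [[-1.0, 0.003, 0.002], [0.003, 1.0, -0.001], [-0.002, -0.001, -1.0]]
force: [0.9, -0.3, 0.7]
grip_width: -0.0004
grip_force: 0.0
```

Request:
{"fn": "send_rows", "kwargs": {
  "motion": [
    [[-0.01, 0.002, 0], [0, 0, 0], -1],
    [[-0.02, 0.004, 0], [0, 0, 0], -1],
    [[-0.02, 0.004, 0], [0, 0, 0], -1]
  ]
}}

```text
time: 49.22
eef_pos: [0.3688, -0.3073, 0.0769]
eef_rot: [[-1.0, 0.003, -0.001], [0.003, 1.0, -0.001], [0.001, -0.001, -1.0]]
force: [-4.8, -1.8, -0.3]
grip_width: 0.0001
grip_force: 2.2
```

```bash
cat > sw.py <<'E'
from h import *
s=sensors.sense();print(s['eef_pos'],s['force'])
for c in('top','scene'):
    P,D=vision.grab_frame(c);cm=vision.camera_model(c);H,S,V=np.moveaxis(cv2.cvtColor(P,cv2.COLOR_RGB2HSV).astype(int),-1,0);W=cloud(D,cm)
    r=((H<6)|(H>174))&(S>150)&(W[...,2]>.07)&(W[...,2]<.13)&(W[...,1]<-.2)&(W[...,0]<.47);print(c,np.median(W[r],0),r.sum())
E
python3 sw.py
```

```text
[ 0.36879048 -0.3072595   0.07692385] [-4.76167703 -1.84508266 -0.33626246]
top [ 0.392703   -0.30192643  0.10074655] 43
scene [ 0.39704905 -0.29888476  0.10015907] 46
```

Request:
{"fn": "send_rows", "kwargs": {
  "motion": [
    [[-0.01, 0.002, 0], [0, 0, 0], -1],
    [[-0.02, 0.004, 0], [0, 0, 0], -1],
    [[-0.02, 0.004, 0], [0, 0, 0], -1],
    [[-0.02, 0.004, 0], [0, 0, 0], -1]
  ]
}}

```text
time: 49.82
eef_pos: [0.3693, -0.3069, 0.0768]
eef_rot: [[-1.0, 0.001, -0.009], [0.001, 1.0, -0.002], [0.009, -0.002, -1.0]]
force: [-19.0, -9.2, 5.6]
grip_width: -0.0
grip_force: 9.4
```

Request:
{"fn": "send_rows", "kwargs": {
  "motion": [
    [[0.06, -0.01, 0], [0, 0, 0], -1],
    [[0.2, -0.04, 0], [0, 0, 0], -1],
    [[0.25, -0.05, -0.2], [0, 0, 0], -1],
    [[0.25, -0.05, -0.4], [0, 0, 0], -1],
    [[0.25, -0.05, -0.6], [0, 0, 0], -1]
  ]
}}

```text
time: 50.45
eef_pos: [0.3124, -0.3182, 0.2287]
eef_rot: [[-1.0, 0.005, 0.003], [0.005, 1.0, -0.001], [-0.003, -0.001, -1.0]]
force: [1.0, -1.4, 0.5]
grip_width: -0.0002
grip_force: 0.0
```

```bash
python3 sw.py; python3 - <<'E'
from h import *
P,D=vision.grab_frame('scene');cv2.imwrite('pics/fin.png',P[...,::-1])
E
```

```text
[ 0.31238769 -0.31820346  0.22872448] [ 1.02106853 -1.41580251  0.5366212 ]
top [ 0.39267319 -0.30316317  0.10125996] 45
scene [ 0.3985202  -0.29854528  0.10208466] 40
```

View pics/fin.png

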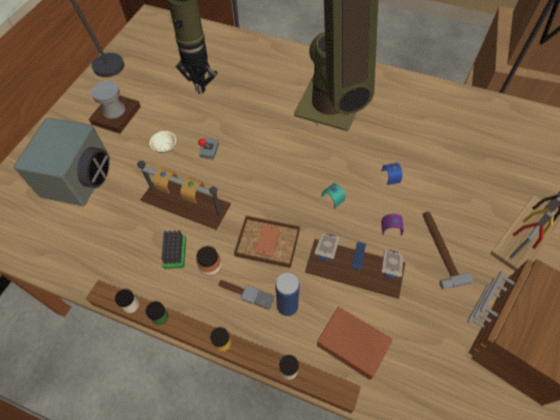

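The final view shows the copper plate in the tray (268,240), the silver plates on the outer arms (326,246) and (392,264), and both cuffs on the rail (162,182) and (191,190). The lever is right over (203,143).

```bash
python3 -c "
from workcell import ctrl
print(ctrl.job_done())"
```

```text
the job is handed in; nothing more can be done
None
```

The job is handed in: the copper plate is flat in the tray, the two silver plates present are on the outer arms at the lips, both brass cuffs hang on the rail, and the switch lever is pushed over to its stop. Hand-in returned no verdict.

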